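# Put the washed citrus press back together

### The job

The hand citrus press has been washed and its parts stand about on the worktop. Put it back together in its jug, without shifting the jug: first the strainer in the jug's mouth, then the small cone over the strainer's peg, then the large hollow cone over the small one, and last the cover over both cones, each part fully home and level, set down rather than dropped. Leave the mug, the kitchen timer and the pepper mill as they are.

Things in the scene. Friction and masses are not known exactly. Their poses are not given: they have to be found in the camera images.
- jug_centre (a point): open round steel jug, upright on the worktop, loose, 0.55 kg: 104 mm across the rim, 96 mm inside it, 75 mm high; a black loop handle reaches 96 mm from the axis along its own +y, a small pouring lip at -x. This point is on its axis half-way up (37.5 mm below the rim); z is up
- strainer_centre (a point): slotted steel disc 108 mm across with a black upright peg, on its skirt, 0.10-0.17 kg. Heights over its foot: skirt 86 mm across (78 at the foot) 0-12 mm, goes inside the jug; plate 12-16 mm, rests on the jug's rim; raised ring 86 mm across, to 22 mm; peg 15 mm thick, 16-48 mm, tapering to its top at 54 mm: grip it there. This point: on the axis, 27 mm over its foot
- small_cone_centre (a point): small grey ribbed reamer cone, mouth down, 0.04 kg: 43 mm across at the foot, 40 mm at 30 mm up, rounded to a tip at 58 mm; its 22 mm bore, 40 mm deep, goes over the strainer's peg and its foot then rests on the strainer's plate. This point is on its axis half-way up, 29 mm over its foot
- large_cone_centre (a point): large grey ribbed reamer cone, mouth down, 0.07 kg: 61 mm across at the foot, 55 mm at 42 mm up, rounded to a tip at 76 mm; hollow (walls 4.5 mm, 60 mm deep), goes over the small cone with about 4 mm of play all round; its foot then rests on the strainer's plate. This point is on its axis half-way up, 38 mm over its foot
- cover_centre (a point): round steel cover, an inverted bowl with a black knob, mouth down, 0.11-0.18 kg: 104 mm across at the foot, 96 mm inside, hollow 81 mm deep; knob 26 mm across at 94-105 mm up, top at 108 mm: grip it there. Its foot rests on the strainer's plate, outside the raised ring. This point is on its axis half-way up, 54 mm over its foot
- mug_centre (a point): bystander: green mug with a handle, 92 mm across, 95 mm high; the point is half-way up inside it
- timer_centre (a point): bystander: round red and white kitchen timer, 60 mm across, 48 mm high; the point is half-way up
- mill_centre (a point): bystander: dark wooden pepper mill, 58 mm across, 170 mm high; the point is half-way up
Mind the look-alikes: they are no part of the job. Leave any brown look-alike of the part that bears strainer_centre alone. Leave any purple look-alike of the part that bears cover_centre alone.

How it is judged:
On the way, in this order (a step that is already met when the one before it is completed fails the run):
1. the strainer is seated in the jug's mouth (horizontal distance between strainer_centre and jug_centre below 0.008 m and z of strainer_centre in the frame of jug_centre between 0.0495 and 0.0555 m and angle between strainer_centre's own z axis and vertical below 0.07 rad), for 0.2 s.
2. the small cone is down over the strainer's peg (horizontal distance between small_cone_centre and strainer_centre below 0.008 m and z of small_cone_centre in the frame of strainer_centre between 0.015 and 0.021 m and angle between small_cone_centre's own z axis and vertical below 0.07 rad), for 0.2 s.
3. the large cone is down over the small one (horizontal distance between large_cone_centre and strainer_centre below 0.01 m and z of large_cone_centre in the frame of strainer_centre between 0.024 and 0.03 m and angle between large_cone_centre's own z axis and vertical below 0.07 rad), for 0.2 s.
At the end, for the whole second after the job is handed in: Jug upright, within 60 mm of its start. Strainer on the jug's rim (8 mm off axis at most), small cone (8 mm) and large cone over it (10 mm) on the strainer's plate, cover on the plate around the ring (9 mm); each at its seated height to 3 mm, level to 0.07 rad, released and at rest (all of step 1 and all of step 2 and all of step 3 and horizontal distance between cover_centre and strainer_centre below 0.009 m and z of cover_centre in the frame of strainer_centre between 0.04 and 0.046 m and angle between cover_centre's own z axis and vertical below 0.07 rad and angle between jug_centre's own z axis and vertical below 0.05 rad and height (world z) of jug_centre below 0.042 m and distance of jug_centre from where it was at the start of the episode below 0.06 m and linear speed of each of strainer, small_cone, large_cone, cover, jug below 0.02 m/s); the robot touches nothing.
It fails at once if the mug is shifted by more than 30 mm or tipped (distance of mug_centre from where it was at the start of the episode above 0.03 m or angle between mug_centre's own z axis and vertical above 0.3 rad).
It fails at once if the kitchen timer is shifted by more than 30 mm or tipped (distance of timer_centre from where it was at the start of the episode above 0.03 m or angle between timer_centre's own z axis and vertical above 0.3 rad).
It fails at once if the pepper mill is shifted by more than 30 mm or tipped (distance of mill_centre from where it was at the start of the episode above 0.03 m or angle between mill_centre's own z axis and vertical above 0.3 rad).
It fails at once if the jug is tipped over (angle between jug_centre's own z axis and vertical above 0.4 rad).
It fails at once if a part of the press is dropped (falls freely faster than 0.8 m/s, some 30 mm) ((linear speed of strainer above 0.8 m/s and contact force between the fingers and strainer below 0.05 N) or (linear speed of small_cone above 0.8 m/s and contact force between the fingers and small_cone below 0.05 N) or (linear speed of large_cone above 0.8 m/s and contact force between the fingers and large_cone below 0.05 N) or (linear speed of cover above 0.8 m/s and contact force between the fingers and cover below 0.05 N)).
It also fails if it takes over 131 s, if anything falls off the work surface, if the arm or the gripper's body presses on something with over 40 N, if the wrist force passes 120 N, or if a joint passes its speed limit or range.

### The arm

A 6-joint arm with a two-finger parallel gripper is mounted at the origin on a cart in front of the work surface, level with it; the furniture and walls round the work are solid. World frame = base frame: x ahead of the robot, y to its left, z up, the work surface at z = 0. Lengths are in m, angles in rad, forces in N, time in s.
With the tool pointing down it reaches from about 0.325 to 1 m from the base axis. Payload 5.1 kg.
Tool frame: the origin (TCP) lies at the very end of the fingers, on their centre line; the grasp point (between the pads) lies 19 mm behind it; z points along the fingers, y is the direction in which the jaws open and shut (so a half turn about z gives the same grasp; the last joint's range is limited). The gripper opens to 85 mm and grips with 20 to 120 N. Pads are 22 mm wide; open, the fingers measure 114 mm over their backs; the gripper's body (76 mm by 85 mm) begins 54 mm behind the grasp point. The pads swing forward as they close: fully open they stand 13 mm farther back than shut.
Start: joints at [1.248, 0.124, 1.65, -0, 1.367, -0.083], TCP at [0.154, 0.631, 0.231] pointing down, gripper open.
Joint ranges: [-2.61, 2.61], [-1.02, 2.33], [0.03, 2.71], [-1.35, 4.49], [0.32, 2.68], [-2.91, 2.91]. Speed limits (rad/s): [2.57, 2.57, 3.14, 3.14, 3.14, 3.14].

### API

Orientations are given as a unit quaternion [w, x, y, z].
In Python, from workcell import state, get_image, get_calibration, finish_job, outline_of gives the robot as it stands. The module is installed in compiled form; this text tells all that it offers.
- The arm moves only by the tool servo_tool, never from a script. Its arguments are lists of equal length, an entry for each row: "turn": the turn, a rotation vector about the tool's x, y, z in rad, a list of three; "offset": the shift along the tool's x, y, z in mm, a list of three; "gripper": the finger opening in mm, from 0 to 85.4. In form: {"turn": [[ax, ay, az], ...], "offset": [[tx, ty, tz], ...], "gripper": [gripper, ...]}. A call has 1 to 20 rows; each row shifts and turns the commanded pose from where the row before left it, along the tool's axes as they then stand; what a row does not reach is not made up. A row lasts 1/12 s, in which the tool goes at most 41.7 mm and 7.16 degrees, less where a joint would pass 70% of its speed; a pose out of reach is approached as far as the arm can. A call is refused whole if a number of a shift passes 41.7 or a number of a turn 0.125, either way. A call with a gripper value outside its range is refused whole. The fingers move at their own pace and stop on an object; "newtons" is the grip in N (left out, the last holds). Time passes only in rows, so rows that do not move let the fingers close. It gives the time, the measured TCP pose, the force and the opening at its end, in the units of the state.
- state(): the state, without advancing time (a new reading comes with each control period).
- get_image(name): name is "scene" or "top" or "wrist"; returns (picture, depth): 400x640x3 uint8, blue, green, red; 400x640 float32, m along the optical axis (not along the pixel's ray), 0 where there is no reading.
- get_calibration(name): a dict with "fx", "fy", "cx", "cy" (pixels), "world_to_cam" (4x4, takes a point from world to camera coordinates). Camera axes: x right, y down, z forward; pixel columns grow to the right and rows downward; lengths in m; the calibration is good to about 2 mm. A picture is of the moment at which its call begins: read the wrist's pose just before it. get_calibration takes no time and is no camera call; for the wrist camera it gives the pose at the moment of the call.
- finish_job(): hands the job in, once; it reports no verdict.
Trained networks look in the newest picture that a camera, given by its name, has taken for a name from the list of things; names that differ only in an ending like _2 or _b are one class to them, and where a whole thing is asked for, a point or a joint stands for the part that bears it (a point fixed in the world has none). Each returns a list of dicts, best first, with "conf" (0 to 1); they miss things now and then, are a little off and sometimes report something else, mostly with a low value. They report only what shows in the picture. A call takes as long as a camera call. They do not tell look-alikes from the thing itself.
- outline_of(camera, name): "region" (400x640 bool, what is visible of it) and "bbox" ([left, top, right, bottom] in pixels, round what is visible of it).
The state is a dict: "clock": time; "joints": joint angles; "joint_velocities": joint speeds; "tau": joint torques, N m; "eef_pos": TCP position; "eef_rot": TCP orientation; "force": force on the tool from outside, world axes, zero at the start; "ft_torque": the same for the moment, N m; "opening": finger opening in m.
Only numpy, scipy, OpenCV 4.12 (cv2) and the standard library are available. Lean on these libraries where they do the work, as an engineer would, in place of code of your own. Each camera call takes 0.05 s, during which the arm holds its last target.

## Working session

There is one attempt and no reset: what is moved stays moved. The work goes in short steps, Python scripts to look and compute and a tool call to move; the robot and the scene stay as the last step left them, time stands still between calls to the robot, and variables do not carry over. Pictures are saved under pics/ and viewed, and the job is handed in when it is done.

Besides the shell and the picture viewer there is one more tool, called after "Request:" as name(argument=value, ...) on one line, values as JSON. servo_tool: Moves the arm, as the interface text tells. Its arguments: {"type":"object","properties":{"turn":{"type":"array"},"offset":{"type":"array"},"gripper":{"type":"array"},"newtons":{"type":"number"}},"required":["turn","offset","gripper"]}

```bash
mkdir -p pics; cat > h.py <<'E'
import numpy as np,cv2
from workcell import *
def grab(n,f=None):
    p,d=get_image(n); c=get_calibration(n)
    if f: cv2.imwrite('pics/'+f,p)
    return p,d,c
def pts(d,c,m=None):
    v,u=np.nonzero((d>0)&(m if m is not None else True))
    z=d[v,u]; P=np.stack([(u-c['cx'])/c['fx']*z,(v-c['cy'])/c['fy']*z,z,np.ones_like(z)])
    return (np.linalg.inv(c['world_to_cam'])@P)[:3].T,u,v
E
python3 - <<'E'
from h import *
s=state();print(s)
for n in('scene','top','wrist'):
    p,d,c=grab(n,n+'0.png');print(n,c)
    np.savez(n+'0.npz',p=p,d=d,w=c['world_to_cam'],k=[c['fx'],c['fy'],c['cx'],c['cy']])
E
```

```text
{'clock': 0.0, 'joints': array([ 1.24839968e+00,  1.24498794e-01,  1.65168112e+00, -1.05450080e-05,
        1.36748440e+00, -8.26050784e-02]), 'joint_velocities': array([-0.00010578,  0.00134365,  0.00166158,  0.0005981 ,  0.00023424,
       -0.00081065]), 'tau': array([ 8.02305731e-04, -4.23617077e+01, -3.65451336e+01, -5.82705724e-06,
        7.06363062e-03, -2.78266860e-06]), 'eef_pos': array([0.15421536, 0.63081288, 0.23005289]), 'eef_rot': array([-2.03268751e-04,  1.19607613e-01,  9.92820702e-01, -1.01570396e-03]), 'force': array([ 1.23966813, -0.30367132, -0.98395634]), 'ft_torque': array([ 0.02024433, -0.03382257,  0.01497712]), 'opening': 0.08535655663223325}
scene {'fx': 430.8917751252528, 'fy': 430.8917751252528, 'cx': 320.34756999555213, 'cy': 198.1188303616329, 'world_to_cam': array([[-0.98495034, -0.17105477,  0.02476086,  0.54560363],
       [-0.09786023,  0.43383852, -0.89566038,  0.1365669 ],
       [ 0.14246477, -0.8846041 , -0.44404885,  1.13598946],
       [ 0.        ,  0.        ,  0.        ,  1.        ]])}
top {'fx': 395.1807799965698, 'fy': 395.1807799965698, 'cx': 318.6710348262399, 'cy': 199.79098044695155, 'world_to_cam': array([[ 0.0335851 , -0.99943284,  0.0024573 , -0.00877544],
       [-0.97728631, -0.03335544, -0.20928183,  0.57397531],
       [ 0.2092451 ,  0.00462727, -0.97785228,  1.02587543],
       [ 0.        ,  0.        ,  0.        ,  1.        ]])}
wrist {'fx': 309.73615053236546, 'fy': 309.73615053236546, 'cx': 324.3041603732371, 'cy': 201.35350008528104, 'world_to_cam': array([[ 0.23727504,  0.97144142, -0.00145634, -0.64902299],
       [ 0.91993823, -0.22421319,  0.32162415, -0.04196199],
       [ 0.31211249, -0.07765313, -0.9468663 ,  0.3807716 ],
       [ 0.        ,  0.        ,  0.        ,  1.        ]])}
```

View pics/scene0.png

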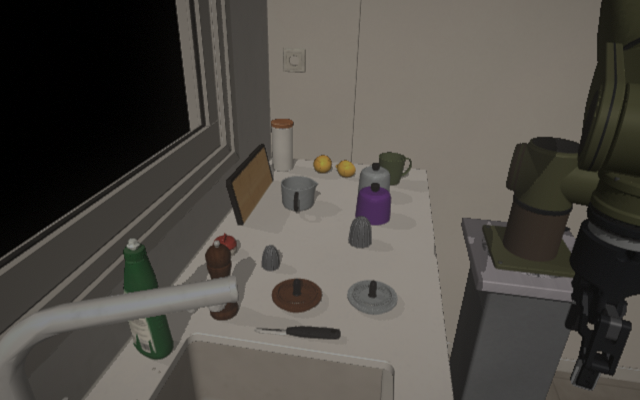

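View pics/top0.png

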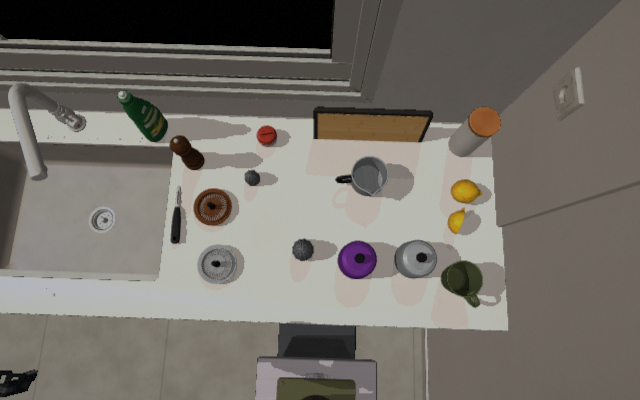

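View pics/wrist0.png

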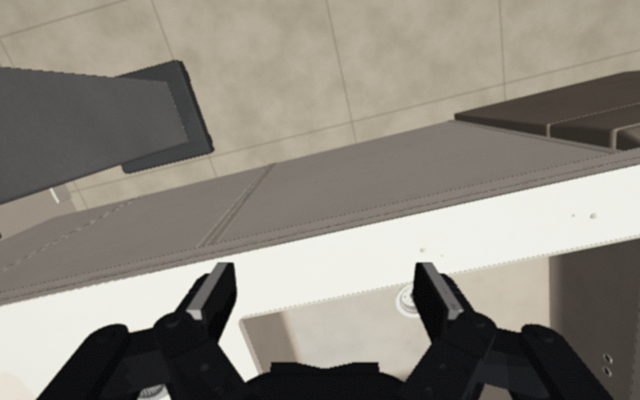

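Candidates in the top view:
- Strainer: steel at (216,264), brown look-alike at (212,207).
- Cover: steel at (416,258), purple look-alike at (357,260).
- Small cone at (252,178), large cone at (303,250), jug at (369,177).
- Mill at (190,155), timer at (266,135), mug at (462,279).

By the description I choose the steel strainer and the steel cover.

```bash
python3 - <<'E'
from h import *
for cam in('top','scene'):
    p,d,c=grab(cam)
    for n in('jug_centre','strainer_centre','small_cone_centre','large_cone_centre','cover_centre','mug_centre','timer_centre','mill_centre'):
        for o in outline_of(cam,n)[:3]:
            P,u,v=pts(d,c,o['region'])
            if len(P)<20: continue
            zt=np.percentile(P[:,2],98)
            print(cam,n,round(o['conf'],2),o['bbox'],len(P),'med',np.median(P,0).round(3),'min',np.percentile(P,2,0).round(3),'max',np.percentile(P,98,0).round(3))
E
python3 - <<'E'
import cv2
p=cv2.imread('pics/top0.png')[110:310,160:500]
cv2.imwrite('pics/topcrop.png',cv2.resize(p,(785,462),interpolation=cv2.INTER_CUBIC))
E
```

```text
top jug_centre 0.82 [334.5, 156.7, 386.8, 193.3] 1221 med [ 0.657 -0.127  0.013] min [ 0.601 -0.173  0.003] max [ 0.697 -0.049  0.076]
top strainer_centre 0.86 [193.9, 191.2, 234.0, 226.6] 1149 med [0.554 0.314 0.016] min [ 0.506  0.265 -0.002] max [0.606 0.365 0.045]
top strainer_centre 0.64 [194.9, 243.6, 235.5, 281.3] 1157 med [0.392 0.288 0.016] min [ 0.346  0.238 -0.002] max [0.442 0.336 0.047]
top small_cone_centre 0.63 [243.8, 170.8, 259.5, 185.6] 183 med [0.637 0.202 0.044] min [0.624 0.187 0.008] max [0.658 0.221 0.06 ]
top large_cone_centre 0.55 [291.0, 241.5, 316.2, 258.4] 360 med [0.436 0.05  0.063] min [0.414 0.025 0.004] max [0.462 0.078 0.078]
top cover_centre 0.96 [338.7, 238.7, 377.3, 277.3] 1158 med [ 0.413 -0.093  0.084] min [ 0.371 -0.139  0.021] max [ 0.459 -0.051  0.108]
top cover_centre 0.86 [394.5, 238.8, 435.4, 280.0] 1317 med [ 0.421 -0.246  0.083] min [ 0.377 -0.296  0.001] max [ 0.468 -0.208  0.108]
top mug_centre 0.78 [442.1, 259.6, 481.4, 306.3] 1235 med [ 0.372 -0.389  0.044] min [ 0.314 -0.411  0.005] max [ 0.415 -0.325  0.096]
top timer_centre 0.53 [2
[... 1149 characters left out ...]
28] max [ 0.469 -0.207  0.104]
scene cover_centre 0.65 [352.3, 185.5, 389.6, 226.4] 1234 med [ 0.411 -0.063  0.056] min [ 0.366 -0.213 -0.002] max [ 0.462 -0.045  0.103]
scene mug_centre 0.98 [378.9, 152.6, 406.1, 186.9] 562 med [ 0.363 -0.339  0.07 ] min [ 0.33  -0.414  0.004] max [ 0.41  -0.322  0.092]
scene timer_centre 0.76 [216.4, 234.3, 240.4, 252.9] 248 med [0.754 0.177 0.035] min [ 0.74   0.142 -0.002] max [0.793 0.194 0.046]
scene mill_centre 0.83 [205.3, 239.8, 241.1, 320.0] 1160 med [0.684 0.398 0.119] min [ 0.663  0.238 -0.002] max [0.735 0.411 0.165]
scene mill_centre 0.51 [349.2, 217.1, 374.0, 250.8] 594 med [0.438 0.071 0.036] min [ 0.41   0.049 -0.   ] max [0.467 0.083 0.073]
```

View pics/topcrop.png

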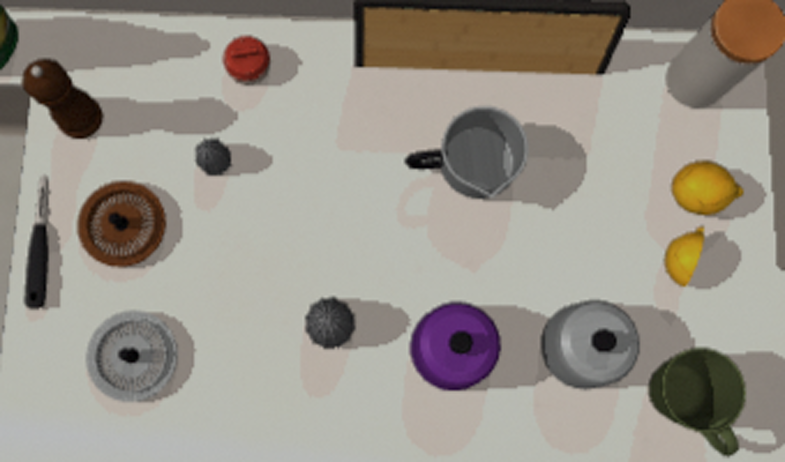

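```bash
cat > fit.py <<'E'
from h import *
from scipy.optimize import least_squares
def fit(Q,r,c0):
    # r: function of z -> radius
    f=lambda c: np.hypot(Q[:,0]-c[0],Q[:,1]-c[1])-r(Q[:,2])
    s=least_squares(f,c0,loss='soft_l1',f_scale=0.002)
    return s.x,np.median(np.abs(f(s.x))),len(Q)
cst=lambda R:(lambda z:R+0*z)
SPEC={ # name: guess, list of (zlo,zhi,rmin,rmax,r)
'jug':((.653,-.13),[(.066,.08,.042,.058,cst(.050))]),
'strainer':((.392,.287),[(.026,.046,0,.016,cst(.0075)),(.0185,.025,.03,.05,cst(.041))]),
'small':((.640,.204),[(.008,.030,0,.03,lambda z:.0215-.0015*z/.03)]),
'large':((.438,.052),[(.008,.042,0,.04,lambda z:.0305-.003*z/.042)]),
'cover':((.422,-.25),[(.095,.105,0,.022,cst(.013)),(.01,.045,.04,.06,cst(.051))]),
'purple':((.413,-.093),[(.095,.105,0,.022,cst(.013))]),
}
if __name__=='__main__':
    A={}
    for cam in('top','scene'):
        p,d,c=grab(cam); A[cam]=pts(d,c)[0]
    A['both']=np.vstack([A['top'],A['scene']])
    for n,(g,L) in SPEC.items():
        for cam,P in A.items():
            for lo,hi,a,b,r in L:
                c=np.array(g)
                for _ in range(3):
                    h=np.hypot(*(P[:,:2]-c).T); Q=P[(P[:,2]>lo)&(P[:,2]<hi)&(h<b)&(h>a)]
                    if len(Q)<6: break
                    c,e,m=fit(Q,r,c)
                if len(Q)>=6: print(n,cam,lo,c.round(4),'res',e.round(4),m)
E
python3 fit.py
```

```text
jug top 0.066 [ 0.6495 -0.1264] res 0.0011 231
jug scene 0.066 [ 0.647  -0.1256] res 0.0016 180
jug both 0.066 [ 0.6486 -0.126 ] res 0.0015 411
strainer top 0.026 [0.3942 0.2879] res 0.0004 10
strainer top 0.0185 [0.3943 0.2872] res 0.0016 145
strainer scene 0.026 [0.3913 0.2868] res 0.0007 52
strainer scene 0.0185 [0.391  0.2883] res 0.0011 118
strainer both 0.026 [0.3917 0.287 ] res 0.0008 62
strainer both 0.0185 [0.3925 0.2879] res 0.0016 266
small top 0.008 [0.6443 0.2074] res 0.0005 40
small scene 0.008 [0.641  0.2055] res 0.0009 147
small both 0.008 [0.6418 0.206 ] res 0.0012 187
large top 0.008 [0.4421 0.052 ] res 0.0006 48
large scene 0.008 [0.4386 0.0505] res 0.0011 274
large both 0.008 [0.4392 0.0507] res 0.0012 322
cover top 0.095 [ 0.4254 -0.2581] res 0.0005 18
cover top 0.01 [ 0.4252 -0.258 ] res 0.0005 121
cover scene 0.095 [ 0.4206 -0.2579] res 0.0017 30
cover scene 0.01 [ 0.4218 -0.2603] res 0.0011 73
cover both 0.095 [ 0.4231 -0.2582] res 0.0015 48
cover both 0.01 [ 0.4234 -0.2587] res 0.0011 194
purple top 0.095 [ 0.4161 -0.1003] res 0.0007 14
purple scene 0.095 [ 0.414  -0.0988] res 0.0014 38
purple both 0.095 [ 0.4147 -0.0992] res 0.0015 52
```

Request:
servo_tool(turn=[[0,0,-0.12],[0,0,-0.12],[0,0,0],[0,0,0],[0,0,0],[0,0,0],[0,0,0],[0,0,0],[0,0,0],[0,0,0],[0,0,0],[0,0,0],[0,0,0],[0,0,0],[0,0,0],[0,0,0]], offset=[[0,0,0],[0,0,0],[-20,-28.6,0],[-20,-28.6,0],[-20,-28.6,0],[-20,-28.6,0],[-20,-28.6,0],[-20,-28.6,0],[-20,-28.6,0],[-20,-28.6,0],[-20,-28.6,0],[-20,-28.6,0],[-20,-28.6,0],[-18,-28.6,0],[0,0,0],[0,0,0]], gripper=[85,85,50,50,50,50,50,50,50,50,50,50,50,50,50,50], newtons=30)

```text
clock: 2.48
eef_pos: [0.3933, 0.287, 0.2315]
eef_rot: [0.0, 0.002, 1.0, 0.0]
force: [-1.1, -0.2, -0.1]
opening: 0.0499
```

```bash
cat > w.py <<'E'
import sys
from fit import *
from scipy.spatial.transform import Rotation as Ro
s=state(); p,d,c=grab('wrist',sys.argv[1]); P=pts(d,c)[0]
print(s['clock'],s['eef_pos'].round(4),s['eef_rot'].round(4),s['opening'].round(4),s['force'].round(2))
w,x,y,z=s['eef_rot'];print(Ro.from_quat([x,y,z,w]).as_matrix().round(4).tolist())
for n,(g,L) in SPEC.items():
    if len(sys.argv)<3 or n not in sys.argv[2:]: continue
    for lo,hi,a,b,r in L:
        cc=np.array(g)
        for _ in range(3):
            h=np.hypot(*(P[:,:2]-cc).T); Q=P[(P[:,2]>lo)&(P[:,2]<hi)&(h<b)&(h>a)]
            if len(Q)<6: break
            cc,e,m=fit(Q,r,cc)
        if len(Q)>=6: print(n,lo,cc.round(4),'res',e.round(4),m,'z',Q[:,2].min().round(4),Q[:,2].max().round(4))
E
python3 w.py w1.png strainer
```

```text
Traceback (most recent call last):
  File "w.py", line 5, in <module>
    print(s['clock'],s['eef_pos'].round(4),s['eef_rot'].round(4),s['opening'].round(4),s['force'].round(2))
                                                                 ^^^^^^^^^^^^^^^^^^
AttributeError: 'float' object has no attribute 'round'
```

View pics/w1.png

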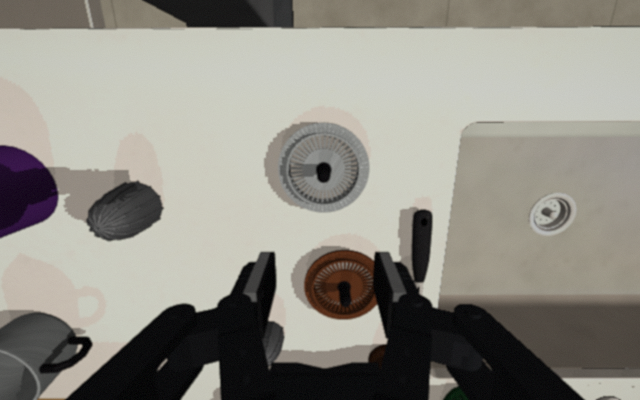

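```bash
sed -i "s/s\['opening'\].round(4)/round(float(s['opening']),4)/" w.py; python3 w.py w2.png strainer large jug
```

```text
2.5333 [0.3927 0.2879 0.2314] [-0.e+00  7.e-04  1.e+00  2.e-04] 0.0496 [-0.44  0.15 -0.68]
[[-1.0, 0.0014, -0.0], [0.0014, 1.0, 0.0005], [0.0, 0.0005, -1.0]]
jug 0.066 [ 0.6489 -0.1262] res 0.0007 711 z 0.066 0.0767
strainer 0.026 [0.3922 0.2865] res 0.0001 53 z 0.0264 0.0454
strainer 0.0185 [0.3917 0.2865] res 0.0008 583 z 0.0186 0.0247
large 0.008 [0.4403 0.0504] res 0.0006 1045 z 0.008 0.042
```

The wrist view confirms it. The steel strainer is at (323,165), with its brown twin at (342,285), and the wrist fit agrees with the other cameras.

Request:
servo_tool(turn=[[0,0,0],[0,0,0],[0,0,0],[0,0,0],[0,0,0],[0,0,0],[0,0,0],[0,0,0],[0,0,0],[0,0,0],[0,0,0],[0,0,0],[0,0,0],[0,0,0],[0,0,0],[0,0,0]], offset=[[0.7,-1.4,30],[0,0,35],[0,0,35],[0,0,35],[0,0,30],[0,0,20],[0,0,12],[0,0,10],[0,0,0],[0,0,0],[0,0,0],[0,0,0],[0,0,0],[0,0,0],[0,0,0],[0,0,0]], gripper=[50,50,50,50,50,50,50,50,50,50,5,5,5,5,5,5], newtons=40)

```text
clock: 3.92
eef_pos: [0.3929, 0.2874, 0.0259]
eef_rot: [0.001, -0.0, 1.0, 0.001]
force: [-1.6, -0.4, 6.2]
opening: 0.013
```

Request:
servo_tool(turn=[[0,0,0],[0,0,0],[0,0,0],[0,0,0]], offset=[[0,0,-5],[0,0,-15],[0,0,-20],[0,0,0]], gripper=[5,5,5,5])

```text
clock: 4.25
eef_pos: [0.3938, 0.288, 0.0677]
eef_rot: [0.003, -0.0, 1.0, 0.002]
force: [1.2, 1.3, 0.3]
opening: 0.0134
```

```bash
python3 w.py w3.png; python3 - <<'E'
from h import *
print(state()['opening'],state()['force'])
p,d,c=grab('scene'); cv2.imwrite('pics/s3.png',cv2.resize(p[200:380,230:560],(792,432),interpolation=cv2.INTER_CUBIC))
E
```

```text
4.25 [0.3938 0.288  0.0677] [ 0.0027 -0.      1.      0.0016] 0.0134 [1.16 1.3  0.34]
[[-1.0, -0.0001, 0.0054], [-0.0001, 1.0, 0.0032], [-0.0054, 0.0032, -1.0]]
0.013268494546325631 [ 0.02122098  0.54888481 -1.59496761]
```

View pics/s3.png

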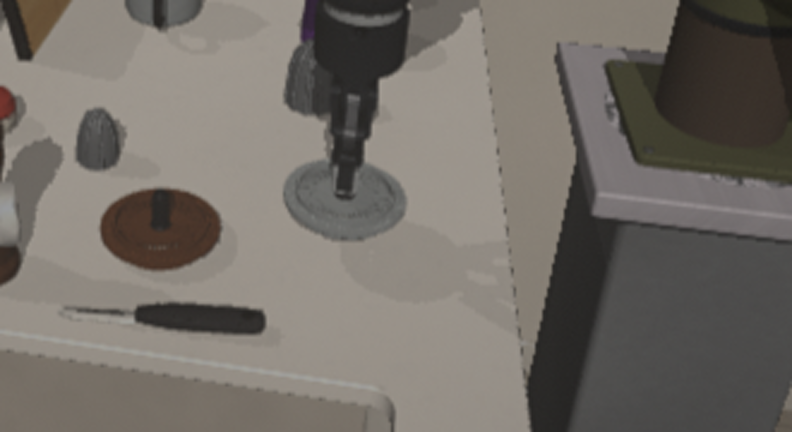

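View pics/w3.png

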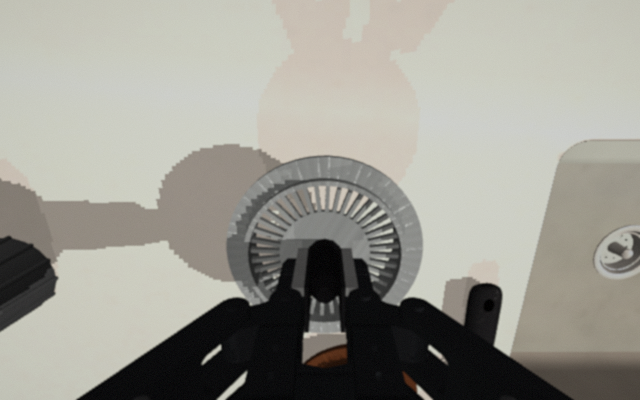

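The strainer hangs in the jaws, level as far as I can see (disc around (325,245) in the wrist view). Next I lift it and carry it over the jug.

Request:
servo_tool(turn=[[0,0,0],[0,0,0],[0,0,0],[0,0,0],[0,0,0],[0,0,0],[0,0,0],[0,0,0],[0,0,0],[0,0,0],[0,0,0],[0,0,0],[0,0,0],[0,0,0],[0,0,0],[0,0,0],[0,0,0],[0,0,0],[0,0,0],[0,0,0]], offset=[[0,0,-25],[0,0,-30],[0,0,-28],[-10,-15,0],[-18,-29,0],[-18,-29,0],[-18,-29,0],[-18,-29,0],[-18,-29,0],[-18,-29,0],[-18,-29,0],[-18,-29,0],[-18,-29,0],[-18,-29,0],[-18,-29,0],[-18,-29,0],[-18,-29,0],[-12,-21,0],[0,0,0],[0,0,0]], gripper=[5,5,5,5,5,5,5,5,5,5,5,5,5,5,5,5,5,5,5,5])

```text
clock: 6.02
eef_pos: [0.6471, -0.127, 0.1448]
eef_rot: [-0.002, 0.001, 1.0, 0.001]
force: [-0.4, -0.5, -1.1]
opening: 0.0134
```

```bash
cat > held.py <<'E'
import sys
from h import *
s=state(); p,d,c=grab('wrist',sys.argv[1]); P,u,v=pts(d,c)
e=s['eef_pos']; print(s['clock'],e.round(4),s['eef_rot'].round(4),round(float(s['opening']),4),s['force'].round(2))
# strainer plate points: expected plate top at TCP-9mm
rel=P-e
m=(np.hypot(rel[:,0],rel[:,1])<.062)&(rel[:,2]<.004)&(rel[:,2]>-.025)&(np.hypot(rel[:,0],rel[:,1])>.025)
Q=rel[m]; 
h=np.histogram(Q[:,2],bins=15);print(h[0],h[1].round(4))
# plane by ransac-ish
from scipy.optimize import least_squares
hh=np.hypot(Q[:,0],Q[:,1]); R=Q[hh>.046]
r=least_squares(lambda a:R[:,2]-a[0]-a[1]*R[:,0]-a[2]*R[:,1],[-.01,0,0],loss='soft_l1',f_scale=.001).x
print('outer plate plane',r.round(4))
# outer edge circle: per-angle max radius
from scipy.optimize import least_squares as L
pz=Q[np.abs(Q[:,2]-r[0]-r[1]*Q[:,0]-r[2]*Q[:,1])<.004]
c0=np.zeros(2)
for _ in range(4):
    dd=pz[:,:2]-c0; th=np.arctan2(dd[:,1],dd[:,0]); b=((th+np.pi)/(2*np.pi)*36).astype(int); hr=np.hypot(*dd.T)
    E=np.array([pz[b==k][np.argsort(hr[b==k])[-2],:2] for k in range(36) if (b==k).sum()>15 and hr[b==k].max()>.047])
    c0=L(lambda a:np.hypot(*(E-a).T)-.0535,c0,loss='soft_l1',f_scale=.001).x
print('edge centre rel TCP',c0.round(4),len(E))
E
python3 held.py w4.png; python3 fit.py | grep jug
```

```text
6.0167 [ 0.6471 -0.127   0.1448] [-1.7e-03  9.0e-04  1.0e+00  6.0e-04] 0.0134 [-0.43 -0.52 -1.13]
[  42   59   51   72   73   78   82  524 1070 7395 4011  302  340 1471
  391] [-0.025  -0.0234 -0.0218 -0.0203 -0.0187 -0.0171 -0.0156 -0.014  -0.0124
 -0.0109 -0.0093 -0.0077 -0.0061 -0.0046 -0.003  -0.0014]
outer plate plane [-0.0096 -0.0056  0.0019]
edge centre rel TCP [-0.0016  0.001 ] 32
jug scene 0.066 [ 0.6468 -0.1255] res 0.0014 180
jug both 0.066 [ 0.6468 -0.1255] res 0.0014 180
```

View pics/w4.png

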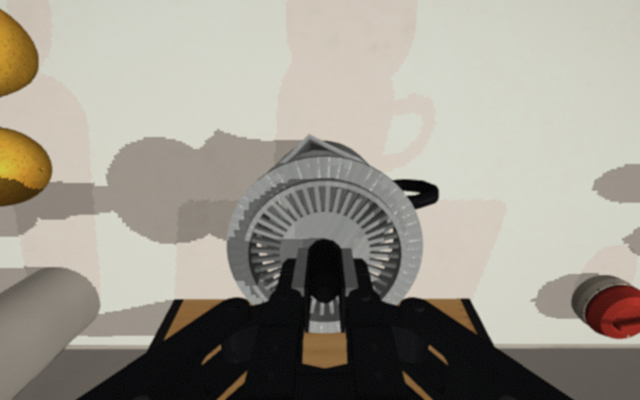

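Request:
servo_tool(turn=[[0,0,0],[0,0,0],[0,0,0],[0,0,0],[0,0,0]], offset=[[-1.5,0.5,10],[0,0,15],[0,0,12],[0,0,3],[0,0,0]], gripper=[5,5,5,5,5])

```text
clock: 6.58
eef_pos: [0.6475, -0.1248, 0.1041]
eef_rot: [-0.002, -0.0, 1.0, 0.001]
force: [-0.3, -0.7, -0.4]
opening: 0.013
```

```bash
python3 held.py w5.png; python3 - <<'E'
from h import *
p,d,c=grab('scene'); cv2.imwrite('pics/s5.png',cv2.resize(p[130:250,230:400],(765,540),interpolation=cv2.INTER_CUBIC))
E
```

```text
6.5833 [ 0.6475 -0.1248  0.1041] [-2.5e-03 -3.0e-04  1.0e+00  7.0e-04] 0.013 [-0.33 -0.7  -0.39]
[  29   47   62   67   74   72   92  332  916 5932 5570  348  373 1548
  277] [-0.025  -0.0233 -0.0216 -0.02   -0.0183 -0.0166 -0.015  -0.0133 -0.0116
 -0.0099 -0.0083 -0.0066 -0.0049 -0.0033 -0.0016  0.0001]
outer plate plane [-0.0083 -0.0037  0.0008]
edge centre rel TCP [-0.0003 -0.0004] 32
```

View pics/s5.png

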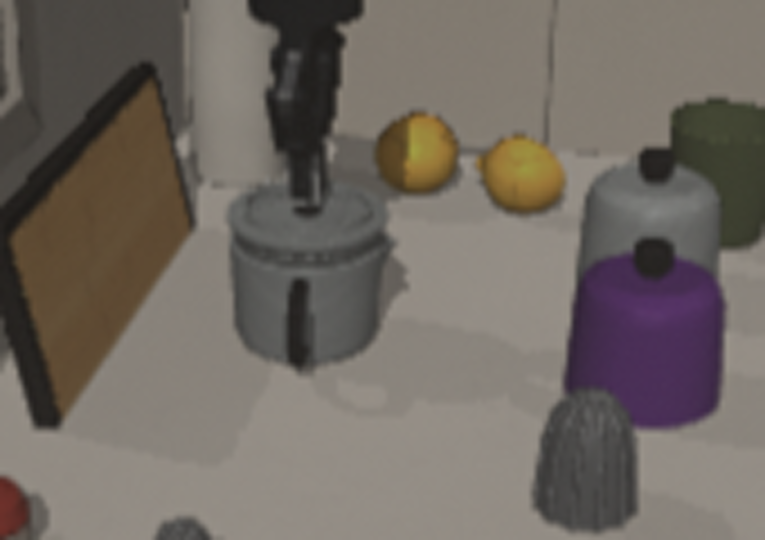

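Request:
servo_tool(turn=[[0,0,0],[0,0,0],[0,0,0],[0,0,0],[0,0,0],[0,0,0],[0,0,0]], offset=[[-1,-0.7,0],[0,0,4],[0,0,4],[0,0,3],[0,0,2],[0,0,2],[0,0,0]], gripper=[5,5,5,5,5,5,5])

```text
clock: 7.27
eef_pos: [0.65, -0.1262, 0.0916]
eef_rot: [-0.001, -0.0, 1.0, 0.0]
force: [0.9, -0.3, -1.2]
opening: 0.0134
```

```bash
python3 held.py w6.png; python3 - <<'E'
from h import *
p,d,c=grab('scene'); cv2.imwrite('pics/s6.png',cv2.resize(p[130:250,230:400],(765,540),interpolation=cv2.INTER_CUBIC))
E
```

```text
7.2667 [ 0.65   -0.1262  0.0916] [-5.e-04 -1.e-04  1.e+00  2.e-04] 0.0134 [ 0.89 -0.34 -1.16]
[  78   90  172  122  144  368  141  540 1129 7653 3620  278  368 1521
  322] [-0.025  -0.0234 -0.0218 -0.0203 -0.0187 -0.0171 -0.0155 -0.0139 -0.0124
 -0.0108 -0.0092 -0.0076 -0.0061 -0.0045 -0.0029 -0.0013]
outer plate plane [-0.0095  0.002  -0.    ]
edge centre rel TCP [-0.0009 -0.0001] 32
```

View pics/s6.png

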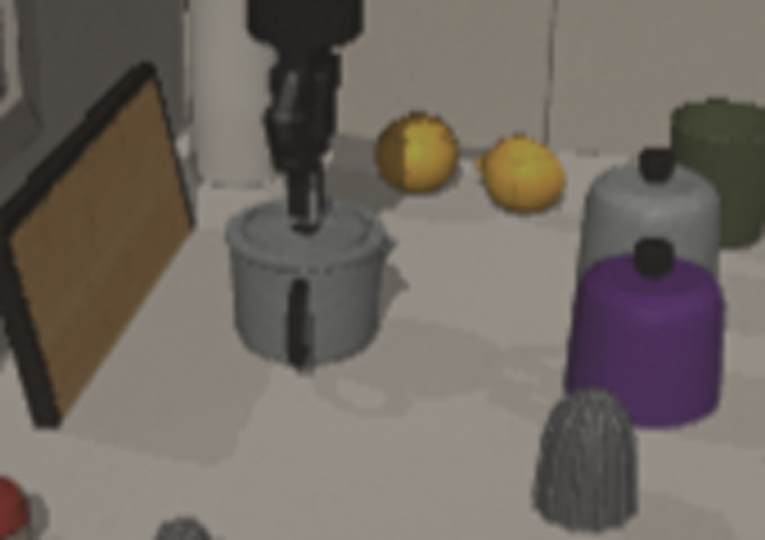

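Request:
servo_tool(turn=[[0,0,0],[0,0,0],[0,0,0],[0,0,0],[0,0,0]], offset=[[0,0,1],[0,0,1],[0,0,1],[0,0,0.5],[0,0,0]], gripper=[5,5,5,5,5])

```text
clock: 7.78
eef_pos: [0.6504, -0.1263, 0.0889]
eef_rot: [0.0, -0.0, 1.0, -0.0]
force: [-0.1, 0.1, -1.1]
opening: 0.0131
```

Request:
servo_tool(turn=[[0,0,0],[0,0,0],[0,0,0]], offset=[[0,0,0.7],[0,0,0.7],[0,0,0]], gripper=[5,5,5])

```text
clock: 8.03
eef_pos: [0.6506, -0.1264, 0.0887]
eef_rot: [0.0, -0.0, 1.0, -0.0]
force: [-3.1, 1.2, 4.3]
opening: 0.0133
```

Contact with the rim shows as a 4 N upward force. I release, rise and check.

Request:
servo_tool(turn=[[0,0,0],[0,0,0],[0,0,0],[0,0,0],[0,0,0],[0,0,0],[0,0,0],[0,0,0],[0,0,0],[0,0,0]], offset=[[0,0,0],[0,0,0],[0,0,0],[0,0,0],[0,0,-20],[0,0,-30],[0,0,-30],[0,0,-30],[0,0,-20],[0,0,0]], gripper=[30,30,30,30,45,60,60,65,65,65])

```text
clock: 8.87
eef_pos: [0.6532, -0.1271, 0.2243]
eef_rot: [0.005, -0.0, 1.0, -0.001]
force: [0.3, -0.8, 1.6]
opening: 0.0651
```

```bash
cat > seat.py <<'E'
import sys
from fit import *
s=state(); p,d,c=grab('wrist',sys.argv[1]); P=pts(d,c)[0]
print(s['clock'],s['eef_pos'].round(4),round(float(s['opening']),4))
g=np.array([.649,-.1262]); h=np.hypot(*(P[:,:2]-g).T)
near=P[h<.07]
pl=near[(near[:,2]>.065)&(near[:,2]<.09)]
hh=np.hypot(*(pl[:,:2]-g).T); R=pl[(hh>.047)]
r=least_squares(lambda a:R[:,2]-a[0]-a[1]*(R[:,0]-g[0])-a[2]*(R[:,1]-g[1]),[.078,0,0],loss='soft_l1',f_scale=.001).x
print('plate plane',r.round(4))
for nm,lo,hi,a,b,rr in (('peg',.090,.112,0,.016,cst(.0075)),('ring',.0815,.088,.03,.05,cst(.041)),('jugwall',.02,.06,.04,.06,cst(.0515))):
    cc=g.copy()
    for _ in range(3):
        hq=np.hypot(*(P[:,:2]-cc).T); Q=P[(P[:,2]>lo)&(P[:,2]<hi)&(hq<b)&(hq>a)]
        if len(Q)<6: break
        cc,e,m=fit(Q,rr,cc)
    if len(Q)>=6: print(nm,cc.round(4),e.round(4),m)
print('peg top',near[np.hypot(*(near[:,:2]-g).T)<.012][:,2].max().round(4))
E
python3 seat.py w7.png
```

```text
8.8667 [ 0.6532 -0.1271  0.2243] 0.0651
plate plane [ 0.0757  0.0002 -0.0024]
peg [ 0.6491 -0.1259] 0.0005 194
ring [ 0.648  -0.1258] 0.0009 512
jugwall [ 0.6414 -0.1295] 0.0008 387
peg top 0.307
```

View pics/w7.png

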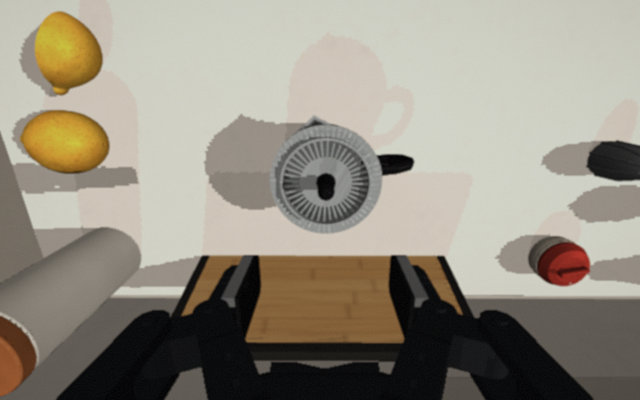

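```bash
python3 seat.py w8.png;python3 - <<'E'
from fit import *
for cam in('wrist','scene','top'):
    p,d,c=grab(cam); P=pts(d,c)[0]
    h=np.hypot(P[:,0]-.649,P[:,1]+.1262)
    print(cam,[np.round(np.percentile(P[(h>a)&(h<b)&(P[:,2]>.06)&(P[:,2]<.13),2],[10,50,90]),4) if ((h>a)&(h<b)&(P[:,2]>.06)&(P[:,2]<.13)).sum()>3 else 0 for a,b in((0,.005),(.02,.033),(.038,.042),(.046,.051))])
print(state()['eef_pos'],state()['eef_rot'])
E
```

```text
8.9167 [ 0.652  -0.1268  0.2211] 0.0647
plate plane [ 0.076  -0.0001 -0.0015]
peg [ 0.6489 -0.126 ] 0.0004 193
ring [ 0.648  -0.1258] 0.001 660
jugwall [ 0.6413 -0.1295] 0.0009 385
peg top 0.3043
wrist [array([0.1134, 0.1146, 0.1155]), array([0.0756, 0.0769, 0.0778]), array([0.0672, 0.0776, 0.0833]), array([0.0762, 0.0771, 0.078 ])]
scene [0, array([0.0748, 0.0762, 0.0777]), array([0.0752, 0.0795, 0.0823]), array([0.0619, 0.0741, 0.0779])]
top [0, 0, 0, 0]
[ 0.64923549 -0.12601159  0.2147194 ] [-1.95371353e-03 -8.31612596e-05  9.99997932e-01  5.59376214e-04]
```

Strainer is seated, level and centred on the jug at (0.649,-0.126). On to the small cone.

Request:
servo_tool(turn=[[0,0,0],[0,0,0],[0,0,0],[0,0,0],[0,0,0],[0,0,0],[0,0,0],[0,0,0],[0,0,0],[0,0,0],[0,0,0],[0,0,0],[0,0,0],[0,0,0]], offset=[[7,10,0],[0,35,0],[0,35,0],[0,35,0],[0,35,0],[0,35,0],[0,35,0],[0,35,0],[0,35,0],[0,35,0],[0,6.5,0],[0,0,0],[0,0,0],[0,0,0]], gripper=[65,65,65,65,65,65,65,65,65,65,65,65,65,65])

```text
clock: 10.28
eef_pos: [0.6429, 0.2041, 0.2167]
eef_rot: [-0.001, 0.0, 1.0, -0.0]
force: [-0.5, -0.4, -0.3]
opening: 0.0646
```

```bash
python3 w.py w9.png small
```

```text
10.2833 [0.6429 0.2041 0.2167] [-6.e-04  3.e-04  1.e+00 -4.e-04] 0.0646 [-0.47 -0.44 -0.27]
[[-1.0, 0.0007, -0.0012], [0.0007, 1.0, -0.0008], [0.0012, -0.0008, -1.0]]
small 0.008 [0.643  0.2051] res 0.0003 182 z 0.0081 0.03
```

View pics/w9.png

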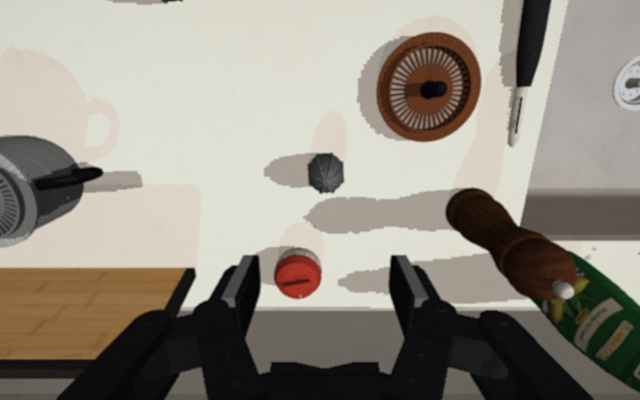

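Small cone at wrist pixel (325,172), fit (0.643,0.205). The timer at (298,272) and the mill are well clear.

Request:
servo_tool(turn=[[0,0,0],[0,0,0],[0,0,0],[0,0,0],[0,0,0],[0,0,0],[0,0,0],[0,0,0],[0,0,0],[0,0,0],[0,0,0],[0,0,0],[0,0,0],[0,0,0],[0,0,0],[0,0,0]], offset=[[0,1,30],[0,0,35],[0,0,35],[0,0,35],[0,0,30],[0,0,20],[0,0,11],[0,0,10],[0,0,0],[0,0,0],[0,0,0],[0,0,0],[0,0,0],[0,0,0],[0,0,0],[0,0,0]], gripper=[65,65,65,65,65,65,65,65,65,65,30,30,30,30,30,30], newtons=30)

```text
clock: 11.67
eef_pos: [0.6448, 0.2067, 0.0137]
eef_rot: [0.002, -0.0, 1.0, 0.0]
force: [0.3, 0.6, 6.0]
opening: 0.0394
```

Request:
servo_tool(turn=[[0,0,0],[0,0,0],[0,0,0],[0,0,0],[0,0,0],[0,0,0],[0,0,0],[0,0,0]], offset=[[0,0,-5],[0,0,-20],[0,0,-30],[0,0,-30],[0,0,-30],[0,0,-15],[0,0,0],[0,0,0]], gripper=[30,30,30,30,30,30,30,30])

```text
clock: 12.33
eef_pos: [0.6434, 0.2062, 0.1416]
eef_rot: [0.0, -0.0, 1.0, 0.0]
force: [-0.1, -0.4, -1.9]
opening: 0.0391
```

```bash
python3 w.py w10.png; python3 - <<'E'
from h import *
p,d,c=grab('scene'); cv2.imwrite('pics/s10.png',cv2.resize(p[130:310,180:400],(770,630),interpolation=cv2.INTER_CUBIC)[:600])
E
```

```text
12.3333 [0.6434 0.2062 0.1416] [ 4.e-04 -1.e-04  1.e+00  1.e-04] 0.0391 [-0.1  -0.37 -1.86]
[[-1.0, -0.0002, 0.0009], [-0.0002, 1.0, 0.0002], [-0.0009, 0.0002, -1.0]]
```

View pics/s10.png

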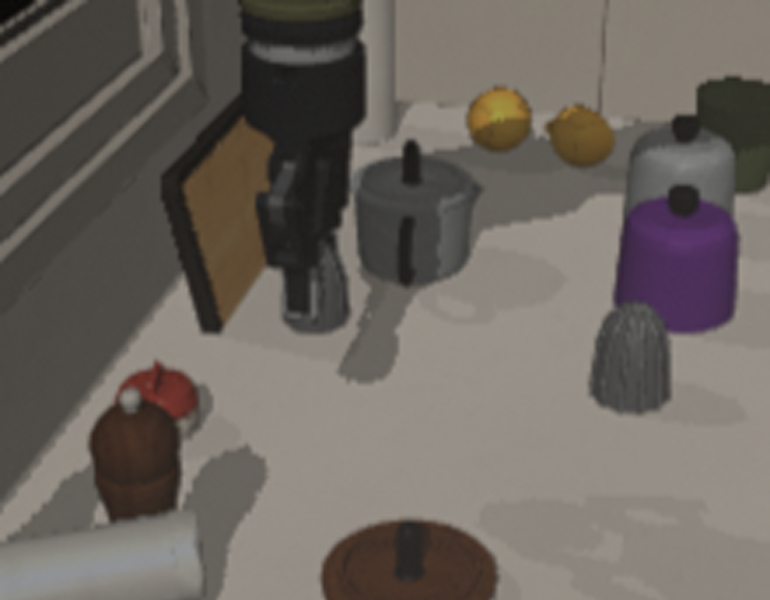

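View pics/w10.png

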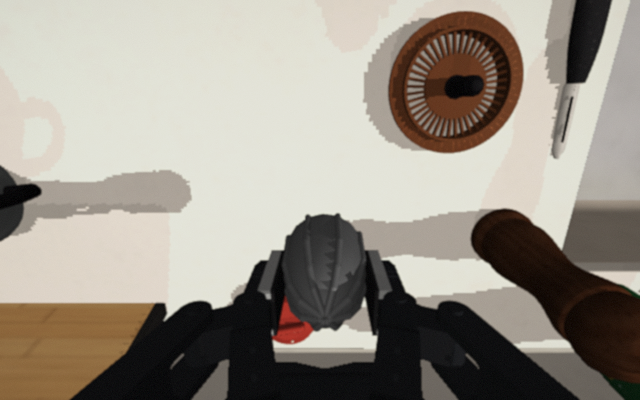

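```bash
cat > cone.py <<'E'
import sys
from fit import *
# fit cone pose from wrist(+scene) depth: args: which, approx xy from TCP, approx foot height below TCP
which=sys.argv[1]
if which=='small': prof=lambda z:np.interp(z,[0,.03,.044],[.0215,.020,.0175]); H=.058
else: prof=lambda z:np.interp(z,[0,.042,.058],[.0305,.0275,.024]); H=.076
s=state(); e=s['eef_pos']; foot=e[2]-float(sys.argv[2])
print(s['clock'],e.round(4),round(float(s['opening']),4))
for cam in sys.argv[3:]:
    p,d,c=grab(cam); P,u,v=pts(d,c)
    gr=p[v,u].astype(float)
    h=np.hypot(*(P[:,:2]-e[:2]).T); z=P[:,2]-foot
    B=p[v,u].astype(int); bright=B.max(1)
    m=(h<prof(z)+.006)&(z>.001)&(z<(.042 if which=='small' else .056))&(np.abs(P[:,1]-e[1])<float(s['opening'])/2-.002)
    if cam=='scene': m&=bright>45
    Q=P[m]-np.array([e[0],e[1],foot])
    if len(Q)<30: print(cam,len(Q)); continue
    def f(a):
        zz=Q[:,2]; x=Q[:,0]-a[0]-a[2]*(zz-.03); y=Q[:,1]-a[1]-a[3]*(zz-.03)
        return np.hypot(x,y)-prof(zz)
    r=least_squares(f,[0,0,0,0],loss='soft_l1',f_scale=.001)
    print(cam,'c@30mm rel TCP',r.x[:2].round(4),'tilt x,y',r.x[2:].round(3),'res',np.median(abs(f(r.x))).round(4),len(Q),'lowest z',P[m|((h<.03)&(z>-.02)&(z<.05)),2].min().round(4))
E
python3 cone.py small .012 wrist scene
```

```text
12.4333 [0.6417 0.2058 0.1385] 0.0395
wrist c@30mm rel TCP [-0.0011 -0.    ] tilt x,y [0.059 0.006] res 0.0005 3760 lowest z 0.1252
scene c@30mm rel TCP [-0.0022 -0.0005] tilt x,y [ 0.069 -0.003] res 0.0008 129 lowest z 0.1223
```

Request:
servo_tool(turn=[[0,0,0],[0,0,0],[0,0,0],[0,0,0],[0,0,0],[0,0,0],[0,0,0],[0,0,0],[0,0,0],[0,0,0],[0,0,0],[0,-0.06,0],[0,0,0],[0,0,0],[0,0,0]], offset=[[0,0,-20],[-8.5,-20,-7],[0,-35,0],[0,-35,0],[0,-35,0],[0,-35,0],[0,-35,0],[0,-35,0],[0,-35,0],[0,-35,0],[0,-31.5,0],[0,0,0],[0,0,0],[0,0,0],[0,0,0]], gripper=[30,30,30,30,30,30,30,30,30,30,30,30,30,30,30])

```text
clock: 13.78
eef_pos: [0.6514, -0.1245, 0.1674]
eef_rot: [0.029, -0.0, 1.0, 0.0]
force: [0.3, -1.0, -0.1]
opening: 0.0394
```

```bash
python3 cone.py small .012 wrist scene;python3 cone.py small .012 wrist; python3 w.py w11.png; python3 - <<'E'
from h import *
p,d,c=grab('scene'); cv2.imwrite('pics/s11.png',cv2.resize(p[100:240,230:400],(728,600),interpolation=cv2.INTER_CUBIC)[:600])
E
```

```text
13.7833 [ 0.6514 -0.1245  0.1674] 0.0394
wrist c@30mm rel TCP [-0.0016  0.0002] tilt x,y [-0.002  0.001] res 0.0005 3753 lowest z 0.1535
scene c@30mm rel TCP [-0.0029  0.0001] tilt x,y [0.028 0.052] res 0.0009 69 lowest z 0.1502
13.8833 [ 0.652  -0.1242  0.168 ] 0.0392
wrist c@30mm rel TCP [-0.0019 -0.0001] tilt x,y [-0.001  0.004] res 0.0005 3740 lowest z 0.1531
13.9333 [ 0.6521 -0.1242  0.1682] [ 2.960e-02 -9.000e-04  9.996e-01  1.000e-04] 0.0395 [ 0.39  0.11 -0.97]
[[-0.9982, -0.0018, 0.0592], [-0.0018, 1.0, 0.0002], [-0.0592, 0.0001, -0.9982]]
```

View pics/s11.png

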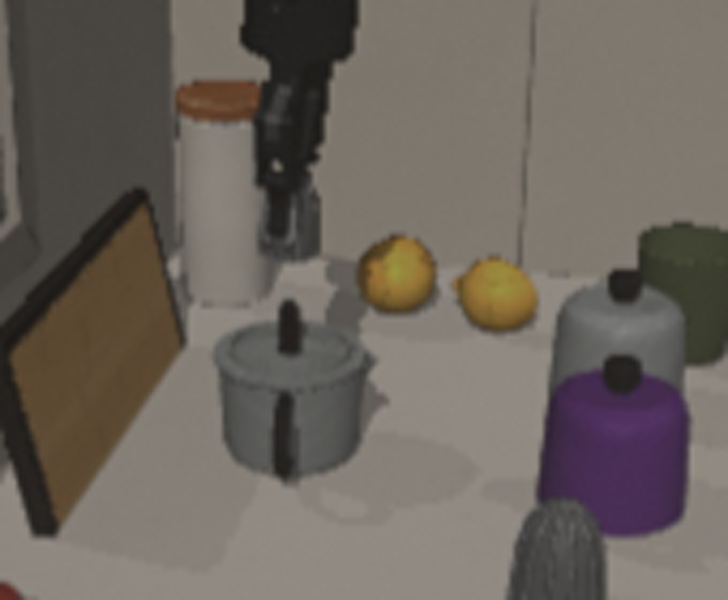

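View pics/w11.png

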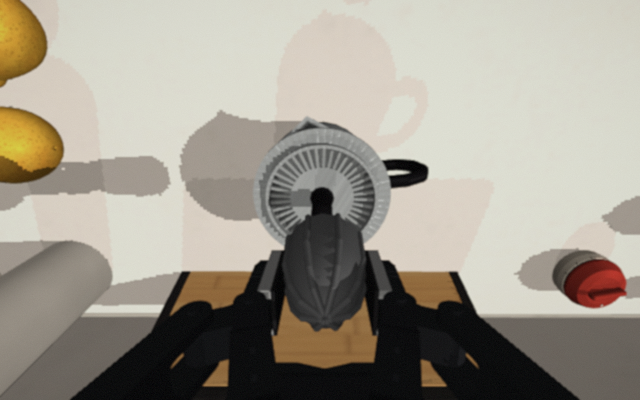

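Request:
servo_tool(turn=[[0,0,0],[0,0,0],[0,0,0],[0,0,0],[0,0,0],[0,0,0],[0,0,0],[0,0,0]], offset=[[1.0,-1.5,0],[0.6,0,10],[0.6,0,10],[0.6,0,10],[0.3,0,5],[0.3,0,5],[0.3,0,5],[0,0,0]], gripper=[30,30,30,30,30,30,30,30])

```text
clock: 14.7
eef_pos: [0.6501, -0.1267, 0.1216]
eef_rot: [0.029, -0.0, 1.0, 0.0]
force: [-0.3, 0.0, -1.3]
opening: 0.0393
```

```bash
python3 cone.py small .012 wrist; python3 - <<'E'
from h import *
print(state()['force'])
p,d,c=grab('scene'); cv2.imwrite('pics/s12.png',cv2.resize(p[100:240,230:400],(728,600),interpolation=cv2.INTER_CUBIC)[:600])
E
```

```text
14.7 [ 0.6501 -0.1267  0.1216] 0.0393
wrist c@30mm rel TCP [-0.0017 -0.0001] tilt x,y [-0.006  0.002] res 0.0005 3690 lowest z 0.1075
[0.45381237 0.76099618 0.29147634]
```

View pics/s12.png

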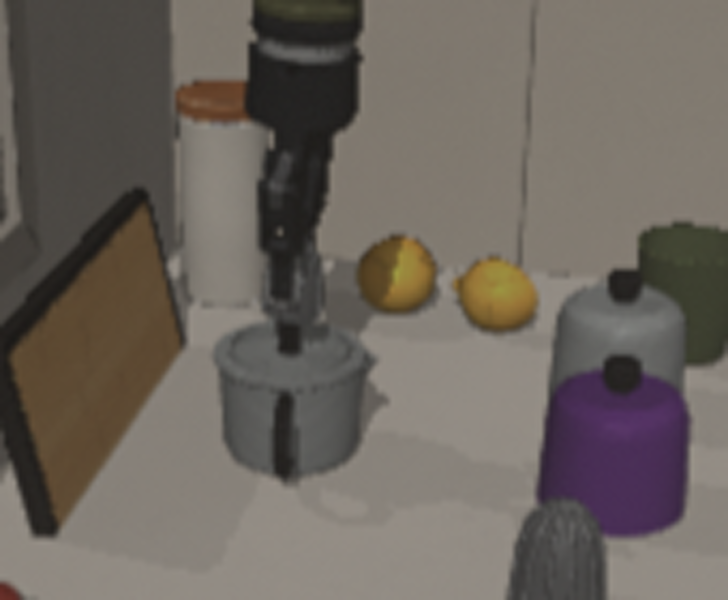

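Request:
servo_tool(turn=[[0,0,0],[0,0,0],[0,0,0],[0,0,0],[0,0,0],[0,0,0],[0,0,0]], offset=[[0,0.5,6],[0.3,0,6],[0.3,0,5],[0.3,0,5],[0.2,0,3],[0,0,1],[0,0,0]], gripper=[30,30,30,30,30,30,30])

```text
clock: 15.38
eef_pos: [0.651, -0.1262, 0.0966]
eef_rot: [0.03, -0.0, 1.0, 0.0]
force: [-0.6, -0.3, 0.1]
opening: 0.0395
```

Request:
servo_tool(turn=[[0,0,0],[0,0,0],[0,0,0],[0,0,0]], offset=[[0,0,1],[0,0,1],[0,0,0.7],[0,0,0]], gripper=[30,30,30,30])

```text
clock: 15.72
eef_pos: [0.6515, -0.1263, 0.0946]
eef_rot: [0.03, -0.0, 1.0, -0.0]
force: [-0.5, 0.4, -0.4]
opening: 0.0396
```

```bash
python3 cone.py small .012 wrist; python3 - <<'E'
from h import *
print(state()['force'])
p,d,c=grab('scene'); cv2.imwrite('pics/s13.png',cv2.resize(p[100:240,230:400],(728,600),interpolation=cv2.INTER_CUBIC)[:600])
E
```

```text
15.7167 [ 0.6515 -0.1263  0.0946] 0.0396
wrist c@30mm rel TCP [-0.002 -0.   ] tilt x,y [0.001 0.004] res 0.0005 3797 lowest z 0.0746
[ 0.16434222  0.16389173 -0.82978307]
```

View pics/s13.png

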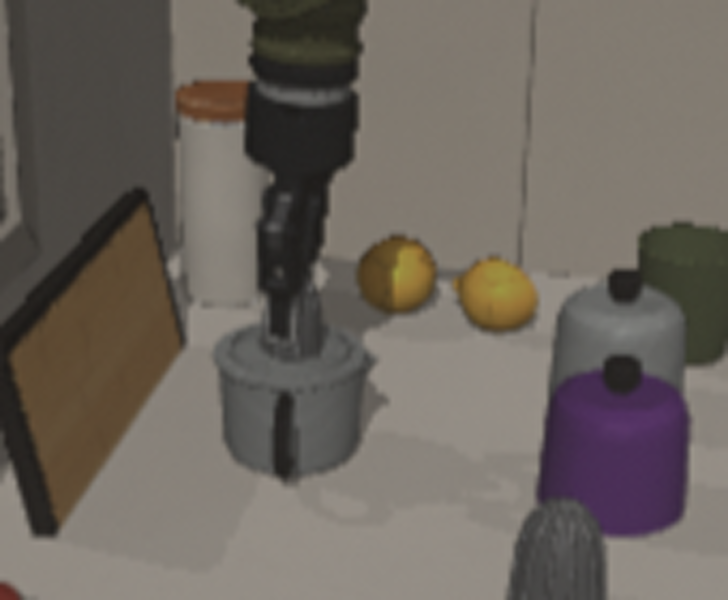

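Nearly home. A few more small steps down until it touches.

Request:
servo_tool(turn=[[0,0,0],[0,0,0],[0,0,0]], offset=[[0,0,1],[0,0,0.7],[0,0,0]], gripper=[30,30,30])

```text
clock: 16.07
eef_pos: [0.6519, -0.1264, 0.0934]
eef_rot: [0.03, -0.0, 1.0, -0.0]
force: [0.2, -0.3, 0.4]
opening: 0.0395
```

Request:
servo_tool(turn=[[0,0,0],[0,0,0],[0,0,0]], offset=[[0,0,0.7],[0,0,0.5],[0,0,0]], gripper=[30,30,30])

```text
clock: 16.32
eef_pos: [0.6523, -0.1265, 0.093]
eef_rot: [0.031, -0.0, 1.0, -0.0]
force: [-1.0, 0.0, 4.7]
opening: 0.0395
```

Request:
servo_tool(turn=[[0,0,0],[0,0,0],[0,0,0],[0,0,0],[0,0,0],[0,0,0],[0,0,0],[0,0,0],[0,0.06,0],[0,0,0],[0,0,0]], offset=[[0,0,0],[0,0,0],[0,0,0],[0,0,0],[-0.6,0,-10],[-1.2,0,-20],[-1.8,0,-30],[-1.8,0,-30],[0,0,-20],[0,0,0],[0,0,0]], gripper=[50,60,60,60,62,65,70,80,85,85,85])

```text
clock: 17.23
eef_pos: [0.6519, -0.1266, 0.2045]
eef_rot: [0.002, -0.0, 1.0, -0.001]
force: [-0.4, 1.0, -0.9]
opening: 0.0851
```

```bash
cat > seat2.py <<'E'
import sys
from fit import *
which=sys.argv[1]
prof=(lambda z:np.interp(z,[0,.03,.042],[.0215,.020,.0178])) if which=='small' else (lambda z:np.interp(z,[0,.042,.056],[.0305,.0275,.0245]))
hi=.040 if which=='small' else .054
g=np.array([.649,-.126]); print(state()['clock'],state()['eef_pos'].round(4))
for cam in ('wrist','scene','top'):
    p,d,c=grab(cam,sys.argv[2] if cam=='wrist' else None); P=pts(d,c)[0]; off=.0775 if cam!='x' else 0
    h=np.hypot(*(P[:,:2]-g).T); z=P[:,2]-off
    Q=P[(h<.036)&(z>.008)&(z<hi)]-np.r_[g,off]
    if len(Q)<30: print(cam,len(Q)); continue
    def f(a): return np.hypot(Q[:,0]-a[0]-a[2]*Q[:,2],Q[:,1]-a[1]-a[3]*Q[:,2])-prof(Q[:,2])
    r=least_squares(f,[0,0,0,0],loss='soft_l1',f_scale=.001)
    t=P[(h<.01)&(z<.1)]
    print(cam,'foot c',(g+r.x[:2]).round(4),'tilt',r.x[2:].round(3),'res',np.median(abs(f(r.x))).round(4),len(Q),'tip z',np.percentile(t[:,2],97).round(4) if len(t) else None)
E
python3 seat2.py small w14.png
```

```text
17.2333 [ 0.6519 -0.1266  0.2045]
wrist foot c [ 0.6484 -0.1261] tilt [0.045 0.002] res 0.0005 830 tip z 0.1363
scene foot c [ 0.6482 -0.1257] tilt [ 0.032 -0.034] res 0.0013 143 tip z 0.1363
top 0
```

View pics/w14.png

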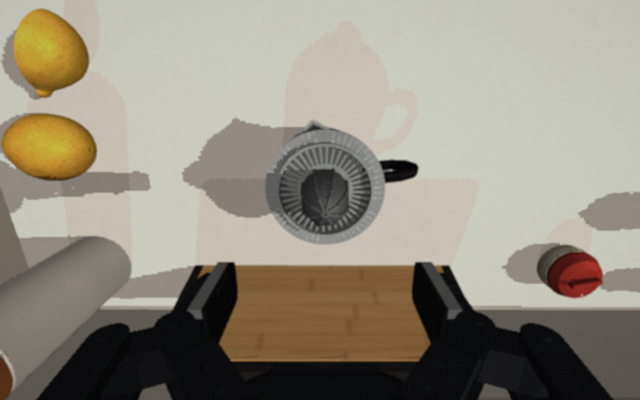

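The small cone is down in the ring (wrist (325,195)), tip at about 0.137 m, which is its seated height. On to the large cone.

Request:
servo_tool(turn=[[0,0,0],[0,0,0],[0,0,0],[0,0,0],[0,0,0],[0,0,0],[0,0,0],[0,0,0],[0,0,0],[0,0,0],[0,0,0],[0,0,0]], offset=[[13,11,0],[26,22,0],[26,22,0],[26,22,0],[26,22,0],[26,22,0],[26,22,0],[26,22,0],[16,12,0],[0,0,0],[0,0,0],[0,0,0]], gripper=[85,85,85,85,85,85,85,85,85,85,85,85])

```text
clock: 18.38
eef_pos: [0.4393, 0.0504, 0.201]
eef_rot: [-0.0, -0.0, 1.0, -0.0]
force: [0.4, -0.4, 0.3]
opening: 0.0849
```

```bash
python3 w.py w15.png large
```

```text
18.3833 [0.4393 0.0504 0.201 ] [-5.e-04 -1.e-04  1.e+00 -1.e-04] 0.0849 [ 0.44 -0.36  0.28]
[[-1.0, -0.0002, -0.0009], [-0.0002, 1.0, -0.0002], [0.0009, -0.0002, -1.0]]
large 0.008 [0.4407 0.0499] res 0.0006 458 z 0.0082 0.0419
```

Request:
servo_tool(turn=[[0,0,0],[0,0,0],[0,0,0],[0,0,0],[0,0,0],[0,0,0],[0,0,0],[0,0,0],[0,0,0],[0,0,0],[0,0,0],[0,0,0],[0,0,0],[0,0,0],[0,0,0]], offset=[[-1,-0.3,30],[0,0,35],[0,0,35],[0,0,35],[0,0,25],[0,0,15],[0,0,10],[0,0,0],[0,0,0],[0,0,0],[0,0,0],[0,0,0],[0,0,0],[0,0,0],[0,0,0]], gripper=[85,85,85,85,85,85,85,85,85,45,45,45,45,45,45], newtons=30)

```text
clock: 19.68
eef_pos: [0.442, 0.0505, 0.0185]
eef_rot: [0.002, -0.0, 1.0, 0.0]
force: [-1.1, 1.3, 5.8]
opening: 0.0585
```

```bash
python3 cone.py large .018 wrist
```

```text
19.6833 [0.442  0.0505 0.0185] 0.0585
wrist c@30mm rel TCP [-0.0013 -0.0001] tilt x,y [0.025 0.003] res 0.0006 7147 lowest z 0.0015
```

Request:
servo_tool(turn=[[0,0,0],[0,0,0],[0,0,0],[0,0,0],[0,0,0],[0,0,0],[0,0,0],[0,0,0]], offset=[[0,0,-5],[0,0,-20],[0,0,-35],[0,0,-35],[0,0,-35],[0,0,-30],[0,0,-10],[0,0,0]], gripper=[45,45,45,45,45,45,45,45])

```text
clock: 20.4
eef_pos: [0.4422, 0.0503, 0.1903]
eef_rot: [0.003, -0.0, 1.0, -0.0]
force: [-0.4, 0.2, -0.2]
opening: 0.0585
```

Request:
servo_tool(turn=[[0,0,0],[0,0,0],[0,0,0],[0,0,0],[0,0,0],[0,0,0],[0,0,0],[0,0,0],[0,0,0],[0,0,0],[0,0,0],[0,0,0]], offset=[[-13,-11,0],[-26,-22,0],[-26,-22,0],[-26,-22,0],[-26,-22,0],[-26,-22,0],[-26,-22,0],[-26,-22,0],[-14,-12,0],[0,0,0],[0,0,0],[0,0,0]], gripper=[45,45,45,45,45,45,45,45,45,45,45,45])

```text
clock: 21.4
eef_pos: [0.6479, -0.1259, 0.1841]
eef_rot: [-0.002, -0.0, 1.0, 0.001]
force: [-0.4, -0.1, -0.4]
opening: 0.0587
```

```bash
python3 cone.py large .018 wrist scene;python3 cone.py large .018 wrist; python3 w.py w16.png; python3 - <<'E'
from h import *
p,d,c=grab('scene'); cv2.imwrite('pics/s16.png',cv2.resize(p[100:240,230:400],(728,600),interpolation=cv2.INTER_CUBIC)[:600])
E
```

```text
21.4 [ 0.6479 -0.1259  0.1841] 0.0587
wrist c@30mm rel TCP [-0.0012  0.0001] tilt x,y [0.025 0.002] res 0.0006 6957 lowest z 0.1671
scene c@30mm rel TCP [-0.0029 -0.0001] tilt x,y [0.044 0.021] res 0.0012 210 lowest z 0.1627
21.5 [ 0.6482 -0.1256  0.1855] 0.0589
wrist c@30mm rel TCP [-0.001  -0.0002] tilt x,y [0.025 0.002] res 0.0006 7018 lowest z 0.1685
21.55 [ 0.6485 -0.1256  0.1861] [-6.e-04 -6.e-04  1.e+00  2.e-04] 0.0587 [ 0.14 -0.6  -0.59]
[[-1.0, -0.0011, -0.0012], [-0.0011, 1.0, 0.0004], [0.0012, 0.0004, -1.0]]
```

View pics/s16.png

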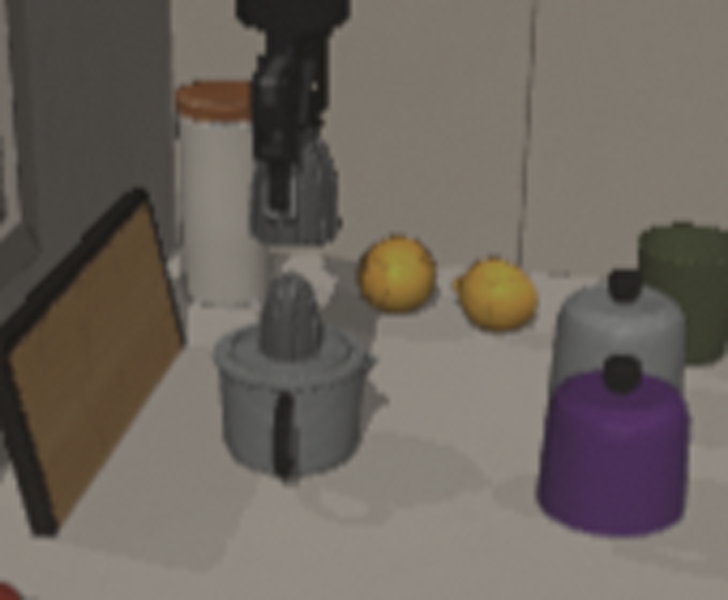

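View pics/w16.png

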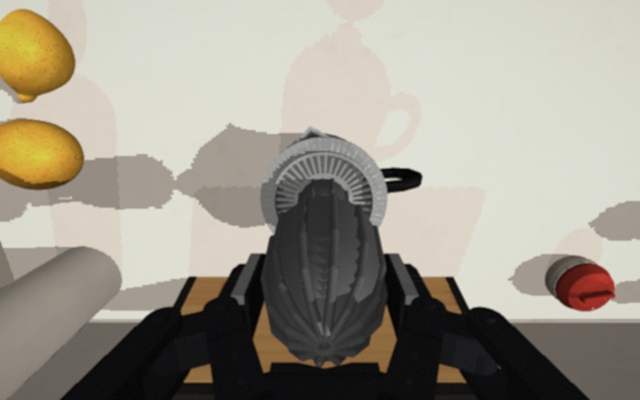

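Request:
servo_tool(turn=[[0,0,0],[0,0,0],[0,0,0],[0,0,0],[0,0,0],[0,0,0],[0,0,0]], offset=[[-2.5,-0.3,5],[0,0,10],[0,0,10],[0,0,7],[0,0,7],[0,0,6],[0,0,0]], gripper=[45,45,45,45,45,45,45])

```text
clock: 22.23
eef_pos: [0.6508, -0.1266, 0.1393]
eef_rot: [-0.002, -0.0, 1.0, 0.0]
force: [0.2, -0.0, -1.2]
opening: 0.0589
```

```bash
python3 cone.py large .018 wrist; python3 - <<'E'
from h import *
print(state()['force'])
p,d,c=grab('scene'); cv2.imwrite('pics/s17.png',cv2.resize(p[100:240,230:400],(728,600),interpolation=cv2.INTER_CUBIC)[:600])
E
```

```text
22.2333 [ 0.6508 -0.1266  0.1393] 0.0589
wrist c@30mm rel TCP [-0.0009 -0.0002] tilt x,y [0.023 0.002] res 0.0006 6906 lowest z 0.1225
[-0.39996657  0.39535727 -0.24810873]
```

View pics/s17.png

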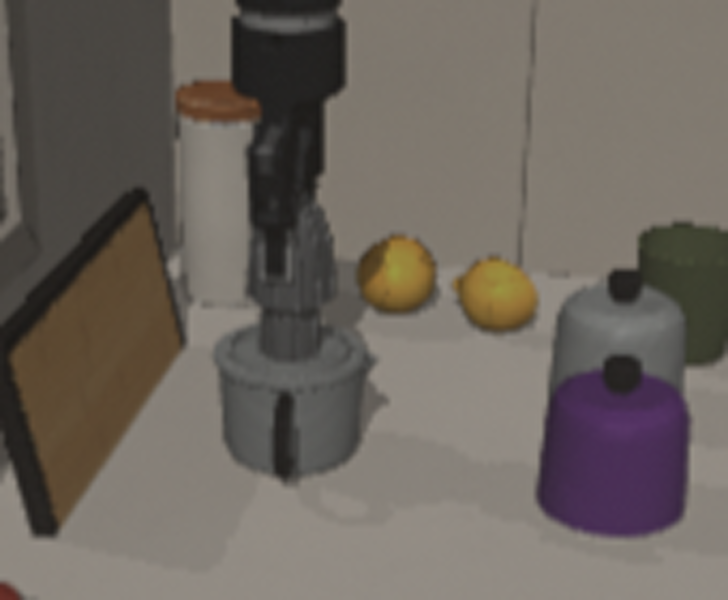

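Well centred, with the small cone's tip already inside and no side force. Going on down.

Request:
servo_tool(turn=[[0,0,0],[0,0,0],[0,0,0],[0,0,0],[0,0,0],[0,0,0],[0,0,0],[0,0,0]], offset=[[0,0.5,6],[0,0,7],[0,0,7],[0,0,7],[0,0,5],[0,0,4],[0,0,2],[0,0,0]], gripper=[45,45,45,45,45,45,45,45])

```text
clock: 23.0
eef_pos: [0.6516, -0.1263, 0.1029]
eef_rot: [-0.001, -0.0, 1.0, 0.0]
force: [-0.1, 0.1, -0.2]
opening: 0.0584
```

Request:
servo_tool(turn=[[0,0,0],[0,0,0],[0,0,0],[0,0,0]], offset=[[0,0,1],[0,0,0.7],[0,0,0.5],[0,0,0]], gripper=[45,45,45,45])

```text
clock: 23.33
eef_pos: [0.6521, -0.1264, 0.1018]
eef_rot: [0.0, -0.0, 1.0, -0.0]
force: [-0.6, -0.1, -1.1]
opening: 0.0586
```

Request:
servo_tool(turn=[[0,0,0],[0,0,0],[0,0,0],[0,0,0]], offset=[[1,0,1],[0,0,1],[0,0,0.7],[0,0,0]], gripper=[45,45,45,45])

```text
clock: 23.67
eef_pos: [0.6508, -0.1264, 0.0986]
eef_rot: [-0.0, -0.0, 1.0, 0.0]
force: [1.1, -0.6, -1.2]
opening: 0.0583
```

Request:
servo_tool(turn=[[0,0,0],[0,0,0],[0,0,0]], offset=[[0,0,0.7],[0,0,0.6],[0,0,0]], gripper=[45,45,45])

```text
clock: 23.92
eef_pos: [0.651, -0.1264, 0.0977]
eef_rot: [0.0, -0.0, 1.0, -0.0]
force: [-0.1, 0.6, -0.1]
opening: 0.0584
```

Request:
servo_tool(turn=[[0,0,0],[0,0,0],[0,0,0]], offset=[[0,0,0.7],[0,0,0.5],[0,0,0]], gripper=[45,45,45])

```text
clock: 24.17
eef_pos: [0.6512, -0.1265, 0.0973]
eef_rot: [0.0, -0.0, 1.0, -0.0]
force: [-1.4, -0.2, 3.4]
opening: 0.0588
```

Request:
servo_tool(turn=[[0,0,0],[0,0,0],[0,0,0],[0,0,0],[0,0,0],[0,0,0],[0,0,0],[0,0,0],[0,0,0],[0,0,0],[0,0,0]], offset=[[0,0,0],[0,0,0],[0,0,0],[0,0,0],[0,0,-10],[0,0,-25],[0,0,-35],[0,0,-35],[0,0,-20],[0,0,0],[0,0,0]], gripper=[65,80,80,80,80,80,80,80,80,80,80])

```text
clock: 25.08
eef_pos: [0.652, -0.1267, 0.2244]
eef_rot: [0.002, -0.0, 1.0, -0.001]
force: [0.3, 0.4, -0.7]
opening: 0.0801
```

```bash
python3 seat2.py large w18.png; python3 - <<'E'
from h import *
p,d,c=grab('scene'); cv2.imwrite('pics/s18.png',cv2.resize(p[100:240,230:400],(728,600),interpolation=cv2.INTER_CUBIC)[:600])
E
```

```text
25.0833 [ 0.652  -0.1267  0.2244]
wrist foot c [ 0.6475 -0.1259] tilt [ 0.033 -0.004] res 0.0006 1417 tip z 0.1546
scene foot c [ 0.647  -0.1253] tilt [ 0.029 -0.034] res 0.0014 295 tip z 0.1552
top 0
```

View pics/s18.png

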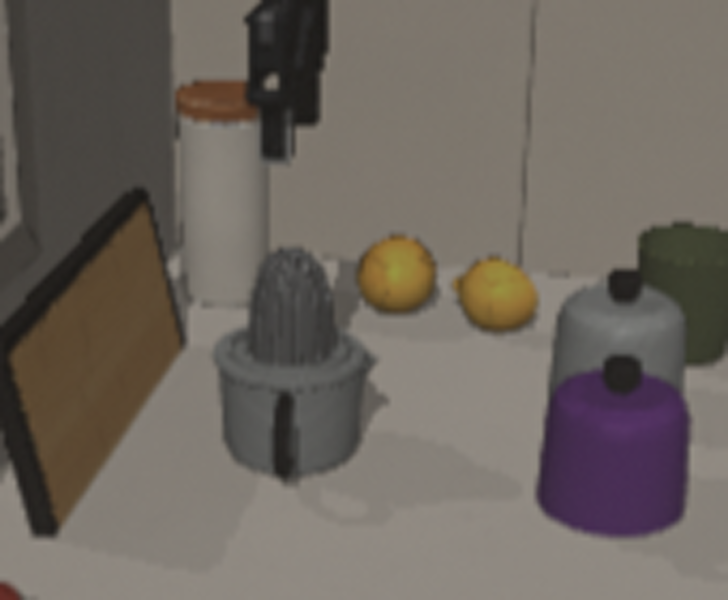

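View pics/w18.png

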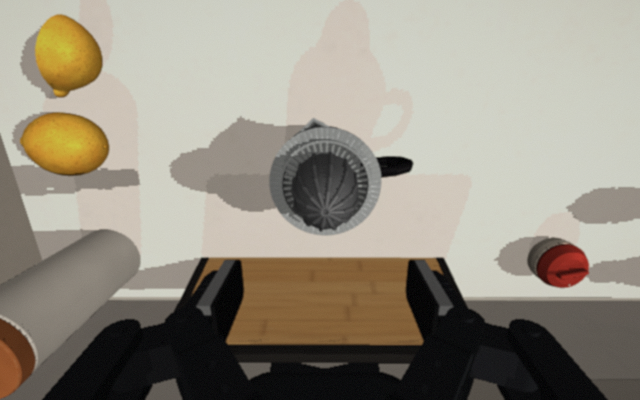

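Large cone seated: tip at 0.155 m, as expected. Now the steel cover at top-view (416,258). The purple one at (357,260) stays where it is.

Request:
servo_tool(turn=[[0,0,0],[0,0,0],[0,0,0],[0,0,0],[0,0,0],[0,0,0],[0,0,0],[0,0,0],[0,0,0],[0,0,0],[0,0,0],[0,0,0],[0,0,0]], offset=[[14,-8,0],[28,-16,0],[28,-16,0],[28,-16,0],[28,-16,0],[28,-16,0],[28,-16,0],[28,-16,0],[17.5,-12,0],[0,0,0],[0,0,0],[0,0,0],[0,0,0]], gripper=[60,50,50,50,50,50,50,50,50,50,50,50,50])

```text
clock: 26.37
eef_pos: [0.424, -0.2579, 0.2208]
eef_rot: [-0.0, -0.001, 1.0, 0.0]
force: [0.3, 0.3, 0.4]
opening: 0.0499
```

```bash
python3 w.py w19.png cover; python3 - <<'E'
from h import *
p,d,c=grab('wrist'); P=pts(d,c)[0]; h=np.hypot(P[:,0]-.4235,P[:,1]+.2585)
for a,b in((0,.008),(.016,.02),(.02,.024),(.024,.028),(.028,.034),(.034,.04),(.04,.046)):
    q=P[(h>a)&(h<b)&(P[:,2]<.13)][:,2]; print(a,len(q),np.percentile(q,[10,50,90]).round(4) if len(q) else '')
E
```

```text
26.3667 [ 0.424  -0.2579  0.2208] [-3.e-04 -6.e-04  1.e+00  4.e-04] 0.0499 [0.28 0.34 0.42]
[[-1.0, -0.0012, -0.0007], [-0.0012, 1.0, 0.0009], [0.0007, 0.0009, -1.0]]
cover 0.095 [ 0.4237 -0.2593] res 0.0002 94 z 0.0954 0.105
cover 0.01 [ 0.4239 -0.2594] res 0.0004 319 z 0.0101 0.045
0 250 [0.1073 0.1081 0.109 ]
0.016 416 [0.0853 0.0862 0.0871]
0.02 609 [0.0852 0.0861 0.087 ]
0.024 720 [0.0852 0.0862 0.087 ]
0.028 1278 [0.0852 0.0861 0.087 ]
0.034 1410 [0.0826 0.0842 0.0859]
0.04 1418 [0.077  0.0807 0.0824]
```

View pics/w19.png

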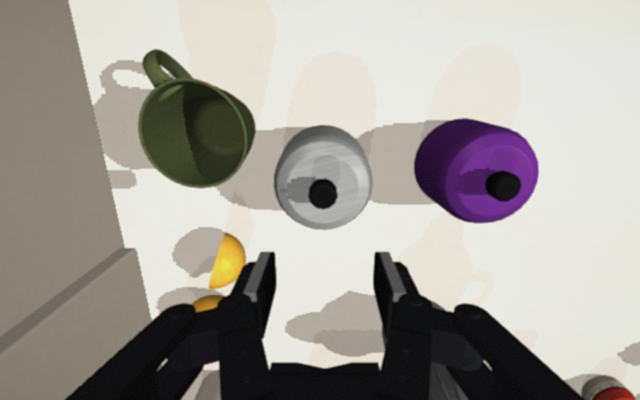

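The cover is at wrist (322,180), flanked by the mug on the left and the purple one on the right. Both are clear of the jaws.

Request:
servo_tool(turn=[[0,0,0],[0,0,0],[0,0,0],[0,0,0],[0,0,0],[0,0,0],[0,0,0],[0,0,0]], offset=[[0,-1.3,25],[0,0,35],[0,0,35],[0,0,20],[0,0,10],[0,0,5],[0,0,0],[0,0,0]], gripper=[50,50,50,50,50,50,50,50])

```text
clock: 27.13
eef_pos: [0.4246, -0.2603, 0.0928]
eef_rot: [0.001, -0.0, 1.0, -0.001]
force: [-0.0, -0.3, 0.6]
opening: 0.0499
```

Request:
servo_tool(turn=[[0,0,0],[0,0,0],[0,0,0],[0,0,0],[0,0,0],[0,0,0],[0,0,0]], offset=[[0,0.8,2],[0,0,0],[0,0,0],[0,0,0],[0,0,0],[0,0,0],[0,0,0]], gripper=[50,50,15,15,15,15,15], newtons=50)

```text
clock: 27.72
eef_pos: [0.4239, -0.2594, 0.0903]
eef_rot: [0.001, -0.0, 1.0, -0.0]
force: [-0.4, -0.0, 5.4]
opening: 0.0239
```

```bash
python3 w.py w20.png;python3 - <<'E'
from h import *
p,d,c=grab('scene'); cv2.imwrite('pics/s20.png',cv2.resize(p[100:240,300:470],(728,600),interpolation=cv2.INTER_CUBIC)[:600])
E
```

```text
27.7167 [ 0.4239 -0.2594  0.0903] [ 6.e-04 -1.e-04  1.e+00 -4.e-04] 0.0239 [-0.36 -0.02  5.42]
[[-1.0, -0.0001, 0.0011], [-0.0001, 1.0, -0.0009], [-0.0011, -0.0009, -1.0]]
```

View pics/s20.png

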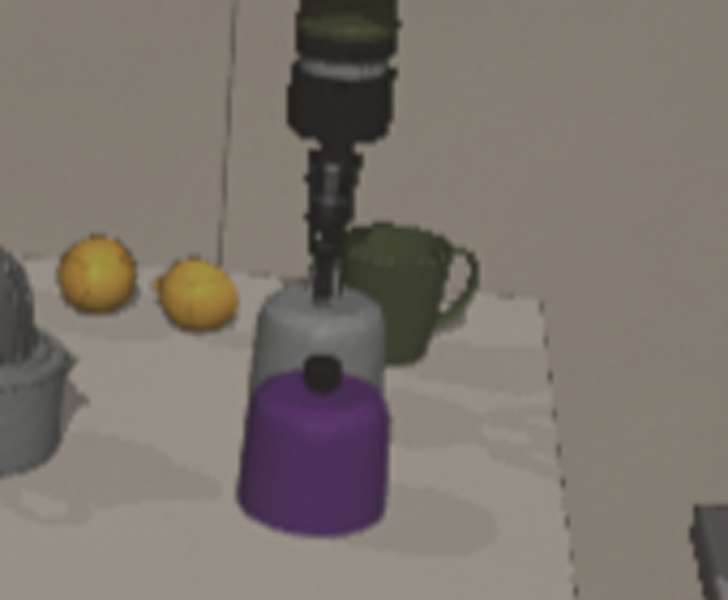

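View pics/w20.png

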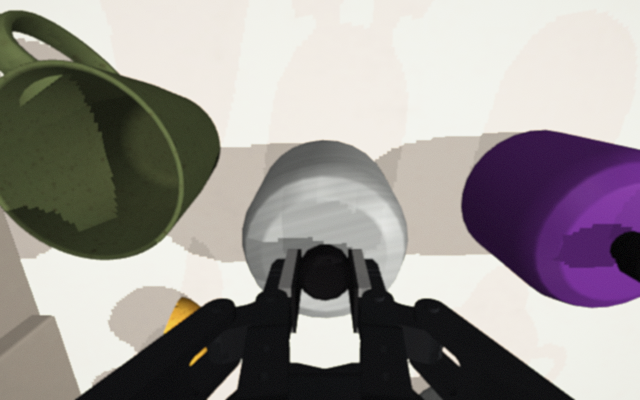

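Request:
servo_tool(turn=[[0,0,0],[0,0,0],[0,0,0],[0,0,0],[0,0,0]], offset=[[0,0,-4],[0,0,-6],[0,0,-6],[0,0,-4],[0,0,0]], gripper=[15,15,15,15,15])

```text
clock: 28.23
eef_pos: [0.424, -0.2593, 0.1106]
eef_rot: [0.001, -0.0, 1.0, -0.001]
force: [0.1, 0.4, -1.0]
opening: 0.024
```

```bash
cat > cov.py <<'E'
import sys
from fit import *
s=state(); e=s['eef_pos']; p,d,c=grab('wrist',sys.argv[1]); P=pts(d,c)[0]; Q=P-e
print(s['clock'],e.round(4),round(float(s['opening']),4),s['force'].round(1))
h=np.hypot(Q[:,0],Q[:,1])
T=Q[(h>.018)&(h<.032)&(Q[:,2]<.006)&(Q[:,2]>-.02)]
r=least_squares(lambda a:T[:,2]-a[0]-a[1]*T[:,0]-a[2]*T[:,1],[-.004,0,0],loss='soft_l1',f_scale=.001).x
print('dome top plane',r.round(4),len(T))
W=Q[(h>.04)&(h<.062)&(Q[:,2]<-.045)&(Q[:,2]>-.08)]
if len(W)>20: print('wall c',*[np.round(x,4) for x in fit(W,cst(.051),[0,0])])
E
python3 cov.py w21.png
```

```text
28.2333 [ 0.424  -0.2593  0.1106] 0.024 [ 0.1  0.4 -1. ]
dome top plane [-0.005   0.0005 -0.0004] 4283
wall c [-0.0002  0.0001] 0.0004 1092
```

Request:
servo_tool(turn=[[0,0,0],[0,0,0],[0,0,0],[0,0,0],[0,0,0],[0,0,0],[0,0,0],[0,0,0],[0,0,0],[0,0,0],[0,0,0],[0,0,0],[0,0,0],[0,0,0],[0,0,0],[0,0,0],[0,0,0],[0,0,0],[0,0,0]], offset=[[0,0,-15],[0,0,-30],[0,0,-35],[0,0,-35],[0,0,-30],[0,0,-17],[-8,5,0],[-20,12,0],[-25,15,0],[-25,15,0],[-25,15,0],[-25,15,0],[-25,15,0],[-25,15,0],[-25,15,0],[-22.5,11,0],[0,0,0],[0,0,0],[0,0,0]], gripper=[15,15,15,15,15,15,15,15,15,15,15,15,15,15,15,15,15,15,15])

```text
clock: 29.87
eef_pos: [0.6482, -0.1255, 0.2691]
eef_rot: [-0.002, -0.0, 1.0, 0.0]
force: [-0.8, 0.2, -0.9]
opening: 0.0234
```

```bash
python3 cov.py w22.png; python3 cov.py w22.png;python3 - <<'E'
from h import *
p,d,c=grab('scene'); cv2.imwrite('pics/s22.png',cv2.resize(p[100:240,230:400],(728,600),interpolation=cv2.INTER_CUBIC)[:600])
E
```

```text
29.8667 [ 0.6482 -0.1255  0.2691] 0.0234 [-0.8  0.2 -0.9]
dome top plane [-0.0038 -0.0031  0.0012] 4291
wall c [-0.0005 -0.0004] 0.0004 1069
29.9167 [ 0.6481 -0.1259  0.2698] 0.0241 [ 0.8  0.7 -0.8]
dome top plane [-0.0039 -0.0023  0.0005] 4266
wall c [-0.0003 -0.0002] 0.0004 1082
```

View pics/s22.png

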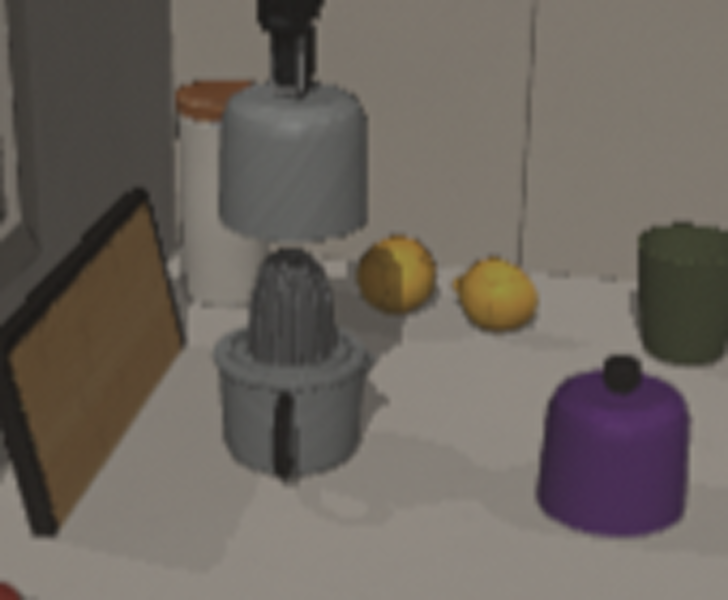

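Request:
servo_tool(turn=[[0,0,0],[0,0,0],[0,0,0],[0,0,0],[0,0,0],[0,0,0],[0,0,0],[0,0,0],[0,0,0],[0,0,0]], offset=[[-0.5,0,6],[0,0,10],[0,0,12],[0,0,12],[0,0,12],[0,0,12],[0,0,10],[0,0,6],[0,0,0],[0,0,0]], gripper=[15,15,15,15,15,15,15,15,15,15])

```text
clock: 30.85
eef_pos: [0.6494, -0.1259, 0.191]
eef_rot: [-0.0, -0.0, 1.0, 0.0]
force: [0.7, -0.8, -0.6]
opening: 0.0239
```

```bash
python3 cov.py w23.png;python3 - <<'E'
from h import *
p,d,c=grab('scene'); cv2.imwrite('pics/s23.png',cv2.resize(p[100:240,230:400],(728,600),interpolation=cv2.INTER_CUBIC)[:600])
E
```

```text
30.85 [ 0.6494 -0.1259  0.191 ] 0.0239 [ 0.7 -0.8 -0.6]
dome top plane [-0.0035  0.0004  0.0002] 4295
wall c [ 0.0003 -0.0001] 0.0004 1077
```

View pics/s23.png

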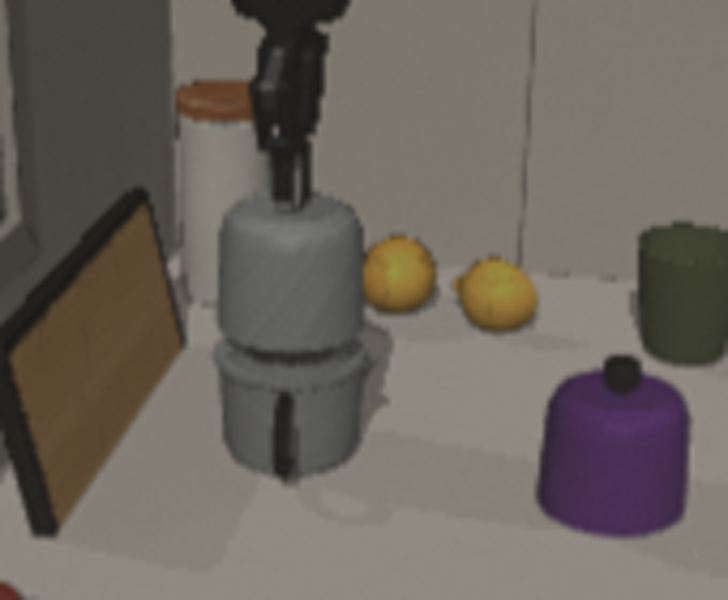

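Request:
servo_tool(turn=[[0,0,0],[0,0,0],[0,0,0],[0,0,0],[0,0,0],[0,0,0]], offset=[[0,0,4],[0,0,4],[0,0,3],[0,0,3],[0,0,1],[0,0,0]], gripper=[15,15,15,15,15,15])

```text
clock: 31.45
eef_pos: [0.6491, -0.1258, 0.1757]
eef_rot: [-0.001, -0.0, 1.0, 0.0]
force: [0.0, -0.1, -1.7]
opening: 0.0235
```

Request:
servo_tool(turn=[[0,0,0],[0,0,0],[0,0,0],[0,0,0]], offset=[[0.5,0,1],[0,0,1],[0,0,1],[0,0,0]], gripper=[15,15,15,15])

```text
clock: 31.78
eef_pos: [0.6489, -0.1259, 0.1732]
eef_rot: [-0.0, -0.0, 1.0, 0.0]
force: [-0.4, 0.1, -0.7]
opening: 0.0239
```

Request:
servo_tool(turn=[[0,0,0],[0,0,0],[0,0,0],[0,0,0]], offset=[[0,0,0.8],[0,0,0.8],[0,0,0.6],[0,0,0]], gripper=[15,15,15,15])

```text
clock: 32.12
eef_pos: [0.6489, -0.1259, 0.171]
eef_rot: [-0.0, -0.0, 1.0, 0.0]
force: [-1.1, 0.7, -1.2]
opening: 0.0234
```

Request:
servo_tool(turn=[[0,0,0],[0,0,0],[0,0,0]], offset=[[0,0,0.7],[0,0,0.4],[0,0,0]], gripper=[15,15,15])

```text
clock: 32.37
eef_pos: [0.6489, -0.1259, 0.17]
eef_rot: [-0.0, -0.0, 1.0, 0.0]
force: [-0.9, 0.2, -1.2]
opening: 0.0239
```

Request:
servo_tool(turn=[[0,0,0],[0,0,0],[0,0,0]], offset=[[0,0,0.7],[0,0,0.5],[0,0,0]], gripper=[15,15,15])

```text
clock: 32.62
eef_pos: [0.6492, -0.126, 0.1693]
eef_rot: [0.0, -0.0, 1.0, -0.0]
force: [1.0, 0.3, -0.3]
opening: 0.0233
```

```bash
python3 cov.py w24.png;python3 - <<'E'
from h import *
p,d,c=grab('scene'); cv2.imwrite('pics/s24.png',cv2.resize(p[100:240,230:400],(728,600),interpolation=cv2.INTER_CUBIC)[:600])
E
```

```text
32.6167 [ 0.6492 -0.126   0.1693] 0.0233 [ 1.   0.3 -0.3]
dome top plane [-0.0045 -0.0008 -0.0002] 4283
wall c [-0.0002 -0.    ] 0.0004 1093
```

View pics/s24.png

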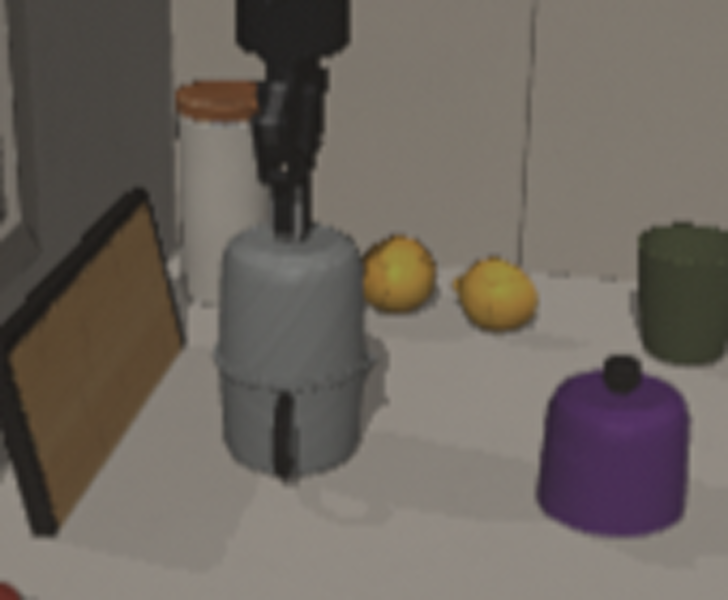

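Just about seated. One more small step to get a contact reading.

Request:
servo_tool(turn=[[0,0,0],[0,0,0],[0,0,0]], offset=[[0,0,0.6],[0,0,0.6],[0,0,0]], gripper=[15,15,15])

```text
clock: 32.97
eef_pos: [0.6495, -0.126, 0.169]
eef_rot: [0.001, -0.0, 1.0, -0.0]
force: [-1.3, 0.1, 4.6]
opening: 0.0237
```

Contact. I release and rise.

Request:
servo_tool(turn=[[0,0,0],[0,0,0],[0,0,0],[0,0,0],[0,0,0],[0,0,0],[0,0,0],[0,0,0],[0,0,0],[0,0,0],[0,0,0],[0,0,0]], offset=[[0,0,0],[0,0,0],[0,0,0],[0,0,-5],[0,0,-15],[0,0,-25],[0,0,-30],[0,0,-25],[0,0,-10],[0,0,0],[0,0,0],[0,0,0]], gripper=[35,50,50,50,50,50,50,50,50,50,50,50])

```text
clock: 33.97
eef_pos: [0.6481, -0.1257, 0.2755]
eef_rot: [-0.002, -0.0, 1.0, 0.0]
force: [-0.5, -0.1, -0.7]
opening: 0.0502
```

```bash
python3 - <<'E'
from fit import *
print(state()['clock'],state()['eef_pos'])
for cam in('wrist','scene'):
    p,d,c=grab(cam,cam+'25.png'); P=pts(d,c)[0]; g=np.array([.649,-.126]); h=np.hypot(*(P[:,:2]-g).T)
    T=P[(h>.017)&(h<.032)&(P[:,2]>.15)&(P[:,2]<.18)]
    if len(T)>20: print(cam,'dome plane',least_squares(lambda a:T[:,2]-a[0]-a[1]*(T[:,0]-g[0])-a[2]*(T[:,1]-g[1]),[.165,0,0],loss='soft_l1',f_scale=.001).x.round(4))
    for nm,lo,hi,a,b,r in(('knob',.174,.184,0,.022,.013),('coverwall',.09,.12,.04,.06,.0513),('jug',.02,.065,.04,.06,.051)):
        Q=P[(P[:,2]>lo)&(P[:,2]<hi)&(h<b)&(h>a)]
        if len(Q)>8: print(cam,nm,*[np.round(x,4) for x in fit(Q,cst(r),g)])
    t=P[(h<.008)&(P[:,2]<.2)]; print('knob top',np.median(t[:,2]) if len(t) else None)
p=cv2.imread('pics/scene25.png'); cv2.imwrite('pics/s25.png',cv2.resize(p[100:330,180:430],(652,600),interpolation=cv2.INTER_CUBIC))
E
```

```text
33.9667 [ 0.64810777 -0.12569887  0.27551693]
wrist dome plane [ 1.643e-01 -7.000e-04  1.000e-04]
wrist knob [ 0.6487 -0.1259] 0.0003 168
wrist coverwall [ 0.6491 -0.1258] 0.0003 325
knob top 0.18643835817350746
scene dome plane [ 0.1622 -0.0008 -0.0096]
scene knob [ 0.6471 -0.1251] 0.0021 35
scene coverwall [ 0.647  -0.1261] 0.0012 326
scene jug [ 0.6481 -0.1285] 0.0011 368
knob top 0.18216535332978967
```

View pics/s25.png

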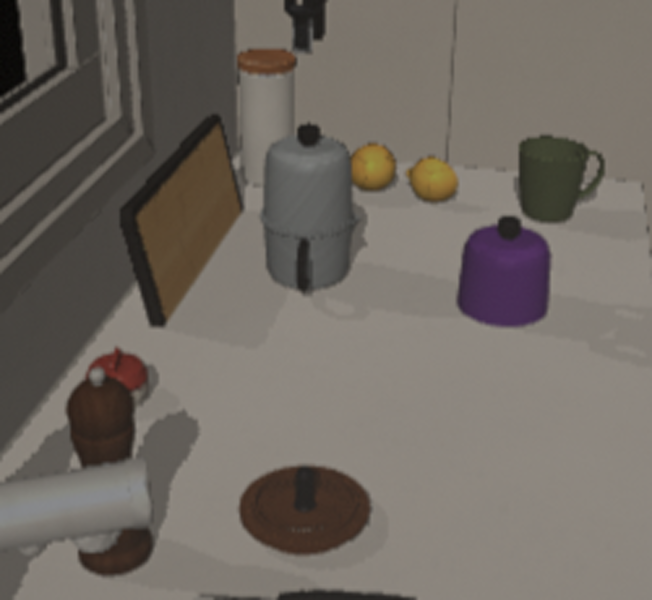

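View pics/wrist25.png

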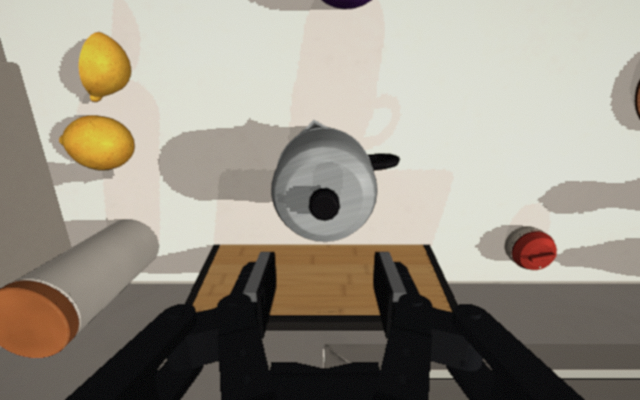

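The assembled press stands upright: knob top at 0.1864 m (expected 0.187), dome level, and cover centred on the jug. The gripper is clear, so I hand in.

```bash
python3 -c "
from workcell import *
print(finish_job(), state()['clock'])"
```

```text
the job is handed in; nothing more can be done
the job is handed in; nothing more can be done
```

The press is back together in its jug and the job is handed in at about 34 s of the 131 s allowed. I placed the strainer, small cone, large cone and steel cover in that order. Each was lowered until 3–5 N of contact showed and then released. The brown strainer, the purple cover and the three bystanders were not touched.

**Last checks (wrist camera):**
- **Cover:** knob top at 0.186 m (expected 0.187) and dome level to about 1 mrad. Its axis is at (0.649, -0.126), within 1 mm of the jug's axis as measured at the start.
- **Cones:** tips at 0.136 m and 0.155 m, against 0.137 m and 0.155 m expected.

**Where readings disagreed:**
- The scene camera put things 2–3 mm off the wrist camera in x and up to 4 mm lower in height, with a 10 mrad tilt on the dome.
- The strainer plate read 0.077 m instead of 0.079 m. I took this as depth bias, because the arm's own height at contact agreed with 0.079 m.
- The cone fits showed 0.03–0.045 rad of tilt after seating. I took that as fit bias, since the large cone gave 0.025 rad while it still stood on the worktop. The seated tip heights also fit a level cone.

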